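# Build up a step pulley on a keyed shaft

### The job

Build up the bench drill's step pulley on the keyed shaft that stands in the vice: thread on the three loose aluminium pulleys in order of size, the largest first against the shoulder, then the medium, the smallest on top. Turn each one lightly on the end of the key until its keyway finds the key, then push it down until it is fully home and flat. Go by feel, since the shaft is only nipped between soft jaws and must never take more than 80 N, and leave the spring, the spanner and the hammer where they are.

Things in the scene. Friction and masses are not known exactly. Their poses are not given: they have to be found in the camera images.
- shaft_seat (a point): Steel shaft held upright in the soft jaws of a grey bench vice, bolted down (jaw tops 37 mm below this point). The point is the centre of the upper face of the shaft's shoulder (collar 34 mm across, 10 mm thick), on the axis; z points up along it. Above it the stem is 18.5 mm thick. x and y are the vice's, not the key's: the screw lies along x, its T-bar on the -x side. Rigid.
- shaft_tip (a point): Centre of the shaft's flat nose, 56 mm above the shoulder. The top 6 mm taper from 18.5 to 11 mm. A 6 mm wide key stands 2.75 mm out of the stem, from the shoulder up to 40 mm above it, its top 4 mm narrowing to 4 mm. The pulleys are a snug fit on the lowest 33 mm: 3 to 10 N slides them down, their weight does not. The key points to the vice's +x side (away from the T-bar), but up to 1.2 rad either way: its exact direction is not given and must be felt or seen.
- pulley_large_center (a point): Largest V-belt pulley, plain aluminium, 62 mm across, 12 mm thick, bore 20 mm, both faces alike, 75 g. Lies flat on the 3 mm rubber mat (bench top at z = 0). The point is its centre, half-way up; z is the axis, +x points to its keyway (8 mm wide, open to 14 mm from the axis). Fully home, flat on the shoulder, the point is 6 mm above the shoulder.
- pulley_medium_center (a point): Middle-sized V-belt pulley, plain aluminium, 49 mm across, 12 mm thick, bore 20 mm, both faces alike, 45 g. Lies flat on the 3 mm rubber mat (bench top at z = 0). The point is its centre, half-way up; z is the axis, +x points to its keyway (8 mm wide, open to 14 mm from the axis). Fully home, flat on the large pulley, the point is 18 mm above the shoulder.
- pulley_small_center (a point): Smallest V-belt pulley, plain aluminium, 37 mm across, 12 mm thick, bore 20 mm, both faces alike, 22 g. Lies flat on the 3 mm rubber mat (bench top at z = 0). The point is its centre, half-way up; z is the axis, +x points to its keyway (8 mm wide, open to 14 mm from the axis). Fully home, flat on the medium pulley, the point is 30 mm above the shoulder.
- spring_mid (a point): Bystander: steel valve spring standing on end, 34 mm across, 48 mm tall; its centre.
- spanner_mid (a point): Bystander: ring spanner lying on the bench, 190 mm long along its x; its middle.
- hammer_mid (a point): Bystander: hammer lying on the bench, 270 mm long along its x, head at +x; its middle.
Mind the look-alikes: they are no part of the job. Leave any blue look-alike of the part that bears pulley_small_center alone.

How it is judged:
By the outcome, as a careful person would: the job done as asked, in the order asked, and still so for the second after the job is handed in, with the robot touching nothing.
It also fails if it takes over 72 s, if anything falls off the work surface, if the arm or the gripper's body presses on something with over 40 N, if the wrist force passes 120 N, or if a joint passes its speed limit or range.

### The arm

A 6-joint arm with a two-finger parallel gripper is mounted at the origin on the work surface. World frame = base frame: x ahead of the robot, y to its left, z up, the work surface at z = 0. Lengths are in m, angles in degrees, forces in N, time in s.
With the tool pointing down it reaches from about 0.35 to 0.95 m from the base axis. Payload 17.4 kg.
Tool frame: the origin (TCP) lies at the very end of the fingers, on their centre line; the grasp point (between the pads) lies bot.hold_point_z behind it (bot.hold_point_z is the distance from the TCP to the grasp point, in m); z points along the fingers, y is the line along which they close (so a half turn about z gives the same grasp; the last joint's range is limited). The gripper opens to 93 mm and grips with 3 to 60 N. Pads are 15 mm wide; open, the fingers measure 128 mm over their backs; the gripper's body (75 mm by 188 mm) begins 65 mm behind the grasp point.
Start: joints at [-67.598, 6.646, 82.598, -0, 90.757, -2.166], TCP at [0.281, -0.614, 0.219] pointing down, gripper open.
Joint ranges: [-162.19, 162.19], [-47.58, 125.68], [4.15, 143.07], [-65.23, 245.23], [0.69, 171.88], [-170.13, 170.13]. Speed limits (degrees/s): [108.29, 108.29, 127.2, 180, 180, 180].

### API

Orientations are given as a 3x3 rotation matrix whose columns are the frame's x, y, z axes.
In Python, from cell import monitor, eyes, workorder, bot gives the robot as it stands. The module is installed in compiled form; this text tells all that it offers.
- The arm moves only by the tool drive_tool, never from a script. Its argument "plan" is a list of rows, each an object with "delta_pos": the shift along the world's x, y, z in cm, a list of three; "delta_rot": the turn, a rotation vector about the world's x, y, z in units of 5 degrees (1.0 is 5 degrees), a list of three. A call has exactly 5 rows; each row is the pose to reach, as a shift and turn from the pose commanded when the call began; what a row does not reach only later rows make up. A row lasts 1/10 s, in which the tool goes at most 50 mm and 8.59 degrees, less where a joint would pass 70% of its speed; a pose out of reach is approached as far as the arm can. A call with a gripper value outside its range is refused whole. "gripper" is the opening, from 0 (shut) to 1 (fully open), set as the call begins (left out, the last holds). The fingers move at their own pace and stop on an object; "squeeze" is the grip in N (left out, the last holds). Time passes only in rows, so rows that repeat a pose let the fingers close, or fill a call up. It gives the time, the measured TCP pose, the force, the opening and the grip force at its end, in the units of the state.
- monitor.read_state(): the state, without advancing time (a new reading comes with each control period).
- eyes.read_camera(name): name is "scene" or "top" or "wrist"; returns a dict with "frame" (384x512x3 uint8, red, green, blue), "depth" (384x512 float32, m along the optical axis (not along the pixel's ray), 0 where there is no reading), "intrinsics" (3x3 intrinsics, pixels), "k1" (the pictures are not rectified: a ray, as slopes to the right and down, at radius r is drawn at 1 + k1 r^2 times it, then the intrinsics apply), "world_from_camera" (4x4, takes a point from camera to world coordinates); the wrist camera has in their place "T_tool_cam" (4x4, takes a point from camera to tool coordinates, whose origin is the TCP and whose axes are the flange's). Camera axes: x right, y down, z forward; pixel columns grow to the right and rows downward; lengths in m; the calibration is good to about 2 mm. A picture is of the moment at which its call begins: read the wrist's pose just before it.
- workorder.finish_job(): hands the job in; it is judged then, once.
The state is a dict: "clock": time; "joint_positions": joint angles; "qd": joint speeds; "effort": joint torques, N m; "ee_pos": TCP position; "tcp_rot": TCP orientation; "ft_force": force on the tool from outside, world axes, zero at the start; "wrist_torque": the same for the moment, N m; "finger_gap": opening from 0.0 (shut) to 1.0 (fully open); "finger_force": force on a finger pad.
Only numpy, scipy, OpenCV 4.12 (cv2) and the standard library are available. Lean on these libraries where they do the work, as an engineer would, in place of code of your own. Each camera call takes 0.05 s, during which the arm holds its last target. There are 200 camera calls.

## Working session

There is one attempt and no reset: what is moved stays moved. The work goes in short steps, Python scripts to look and compute and a tool call to move; the robot and the scene stay as the last step left them, time stands still between calls to the robot, and variables do not carry over. Pictures are saved under pics/ and viewed, at most 10 in all, crops included, and the job is handed in when it is done.

Besides the shell and the picture viewer there is one more tool, called after ">>>" as name([rows], argument=value, ...), one row to a line, values as JSON. drive_tool: Moves the arm, as the interface text tells. Its arguments: {"type":"object","properties":{"plan":{"type":"array","items":{"type":"object","properties":{"delta_pos":{"type":"array","items":{"type":"number"}},"delta_rot":{"type":"array","items":{"type":"number"}}}}},"gripper":{"type":"number"},"squeeze":{"type":"number"}},"required":["plan"]}

```bash
mkdir -p pics; cat > h.py <<'E'
import numpy as np, cv2
from cell import monitor, eyes, workorder, bot
def cam(name):
    s=monitor.read_state(); c=eyes.read_camera(name)
    if 'world_from_camera' in c: T=np.array(c['world_from_camera'])
    else:
        W=np.eye(4); W[:3,:3]=s['tcp_rot']; W[:3,3]=s['ee_pos']; T=W@np.array(c['T_tool_cam'])
    c['T']=T; c['K']=np.array(c['intrinsics']); return c
def save(c,fn,crop=None,scale=1):
    im=c['frame'][:,:,::-1]
    if crop: im=im[crop[1]:crop[3],crop[0]:crop[2]]
    cv2.imwrite('pics/'+fn,cv2.resize(im,None,fx=scale,fy=scale,interpolation=cv2.INTER_CUBIC))
def slopes(c,uv):
    uv=np.atleast_2d(np.asarray(uv,float)); D=np.array([c['k1'],0,0,0,0],float)
    return cv2.undistortPoints(uv[:,None],c['K'],D)[:,0]
def plane(c,uv,z):
    s=slopes(c,uv); d=np.c_[s,np.ones(len(s))]@c['T'][:3,:3].T; o=c['T'][:3,3]
    return o+d*((z-o[2])/d[:,2])[:,None]
def cloud(c):
    h,w=c['depth'].shape; v,u=np.mgrid[:h,:w]
    s=slopes(c,np.c_[u.ravel(),v.ravel()]); z=c['depth'].ravel()[:,None]
    p=np.c_[s*z,z]@c['T'][:3,:3].T+c['T'][:3,3]
    p[z[:,0]==0]=np.nan
    return p.reshape(h,w,3)
E
python3 - <<'E'
from h import *
print(monitor.read_state(), bot.hold_point_z)
ims=[]
for n in ['top','scene','wrist']:
    c=cam(n); print(n,c['K'].tolist(),c['k1'],np.round(c['T'],3).tolist()); save(c,n+'0.png',scale=1.5)
    import pickle; pickle.dump(c,open(n+'0.pkl','wb'))
E
```

```text
{'clock': 0.0, 'joint_positions': array([-6.75976096e+01,  6.67248997e+00,  8.26352478e+01, -8.13600092e-04,
        9.07568294e+01, -2.16672875e+00]), 'qd': array([ 0.00282522, -0.04110589, -0.14180556, -0.01089973,  0.08672663,
        0.0251885 ]), 'effort': array([ 1.36706876e-03, -7.21282911e+01, -6.22599220e+01,  7.78373494e-02,
        2.38152326e-02, -8.52562812e-05]), 'ee_pos': array([ 0.2805578 , -0.61370492,  0.21792982]), 'tcp_rot': array([[ 9.09460422e-01,  4.15790266e-01, -4.42602486e-04],
       [ 4.15790501e-01, -9.09459832e-01,  1.03645054e-03],
       [ 2.84168619e-05, -1.12664065e-03, -9.99999365e-01]]), 'ft_force': array([-0.20048834,  0.40334026,  0.49596575]), 'wrist_torque': array([ 0.0268251 , -0.04650735,  0.08079106]), 'finger_force': 0.0, 'finger_gap': 1.0009345803988323} 0.0188
top [[392.8399114801481, 0.0, 258.32080598106927], [0.0, 392.8399114801481, 193.5078857963552], [0.0, 0.0, 1.0]] 0.011449363758092442 [[-0.005, -0.997, 0.081, 0.454], [-1.0, 0.005, -0.002, 0.079], [0.002, -0.081, -0.997, 1.418], [0.0, 0.0, 0.0, 1.0]]
scene [[421.9735423635643, 0.0, 254.1569580597928], [0.0, 421.9735423635643, 199.40354197140692], [0.0, 0.0, 1.0]] -0.08333153545439555 [[0.758, 0.466, -0.456, 1.04], [0.652, -0.534, 0.538, -0.499], [0.007, -0.705, -0.709, 0.934], [0.0, 0.0, 0.0, 1.0]]
wrist [[323.6215117266341, 0.0, 253.7640793271951], [0.0, 323.6215117266341, 194.92375547761202], [0.0, 0.0, 1.0]] -0.018454969255053286 [[0.416, -0.877, -0.239, 0.347], [-0.909, -0.402, -0.108, -0.584], [-0.001, 0.262, -0.965, 0.384], [0.0, 0.0, 0.0, 1.0]]
```

View pics/top0.png

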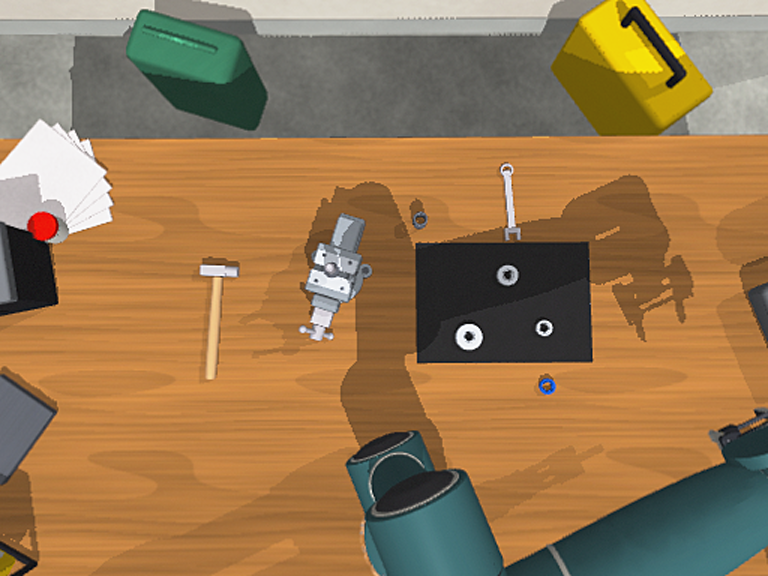

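View pics/scene0.png

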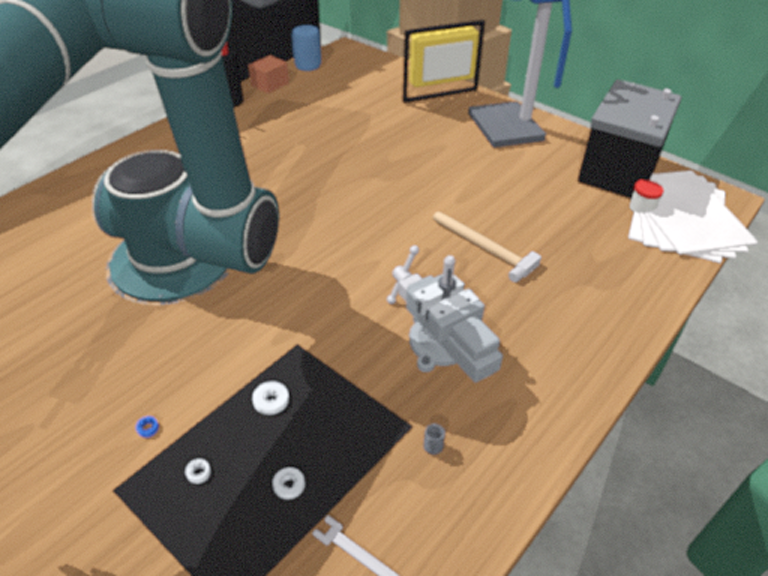

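The top view shows the large pulley at (469,336), the medium at (508,275) and the small at (544,328), all on the mat. The blue ring at (547,385) is the decoy. The shaft is in the vice at about (330,268), in 1.5x pixels.

```bash
python3 - <<'E'
from h import *
import pickle
t=pickle.load(open('top0.pkl','rb')); s=pickle.load(open('scene0.pkl','rb'))
for n,c,guess in (('top',t,[(469,336),(508,275),(544,328)]),('scene',s,[(270,398),(289,483),(198,471)])):
    hsv=cv2.cvtColor(c['frame'],cv2.COLOR_RGB2HSV)
    m=((hsv[...,2]>85)&(hsv[...,1]<60)).astype(np.uint8)
    cs,_=cv2.findContours(m,cv2.RETR_EXTERNAL,cv2.CHAIN_APPROX_NONE)
    for g in guess:
        g=np.array(g)/1.5
        k=min(cs,key=lambda k:np.linalg.norm(k[:,0].mean(0)-g)+ (1000 if len(k)<15 else 0))
        p=plane(c,k[:,0],.013)[:,:2].astype(np.float32); (x,y),r=cv2.minEnclosingCircle(p)
        print(n,k[:,0].mean(0),x,y,2*r)
P=cloud(t); 
for v in range(170,190,2): print([tuple(np.round(P[v,u]*1000).astype(int)) for u in range(212,232,3)])
# two-view of shaft tip: scene tip px
sh=(449/1.5,262/1.5); print(cloud(s)[172:186:2,300]*1000)
save(t,'topv.png',(190,130,260,240),7 if 0 else 5); save(s,'scv.png',(250,150,350,260),5)
a=cv2.imread('pics/topv.png');b=cv2.imread('pics/scv.png');cv2.imwrite('pics/v.png',cv2.resize(np.hstack([a,b]),(773,500)))
E
```

```text
top [312.26530612 224.26530612] 0.4573521018028259 -0.11543293297290802 0.06556446105241776
top [338.15384615 183.15384615] 0.6042426228523254 -0.2110264003276825 0.052522219717502594
top [362.43333333 218.13333333] 0.477946013212204 -0.2949505150318146 0.040763918310403824
scene [179.82608696 264.73913043] 0.4584028124809265 -0.11444618552923203 0.07708868384361267
scene [192.16393443 321.70491803] 0.6053590178489685 -0.2104472815990448 0.05814744159579277
scene [131.42 313.54] 0.477437824010849 -0.29486626386642456 0.049599211663007736
[(np.int64(638), np.int64(229), np.int64(125)), (np.int64(638), np.int64(220), np.int64(122)), (np.int64(638), np.int64(209), np.int64(126)), (np.int64(637), np.int64(199), np.int64(127)), (np.int64(638), np.int64(190), np.int64(124)), (np.int64(637), np.int64(180), np.int64(126)), (np.int64(638), np.int64(170), np.int64(124))]
[(np.int64(632), np.int64(230), np.int64(122)), (np.int64(631), np.int64(219), np.int64(128)), (np.int64(631), np.int64(209), np.int64(126)), (np.int64(631), np.int64(199), np.int64(127)), (np.int64(631), np.int64(190), np.int
[... 2330 characters left out ...]
.int64(179), np.int64(130)), (np.int64(585), np.int64(170), np.int64(122))]
[(np.int64(578), np.int64(229), np.int64(125)), (np.int64(578), np.int64(219), np.int64(128)), (np.int64(578), np.int64(209), np.int64(124)), (np.int64(578), np.int64(199), np.int64(126)), (np.int64(578), np.int64(190), np.int64(122)), (np.int64(578), np.int64(180), np.int64(124)), (np.int64(577), np.int64(170), np.int64(126))]
[[603.78442049 196.6802252  219.43619736]
 [605.78178546 194.55779388 215.17615691]
 [607.94908236 192.16621673 211.1875392 ]
 [607.23994432 194.38335143 202.32463844]
 [609.79212859 191.38525431 198.92759489]
 [609.70104517 192.63407565 190.96836012]
 [612.07975559 189.92193678 187.23101167]]
```

View pics/v.png

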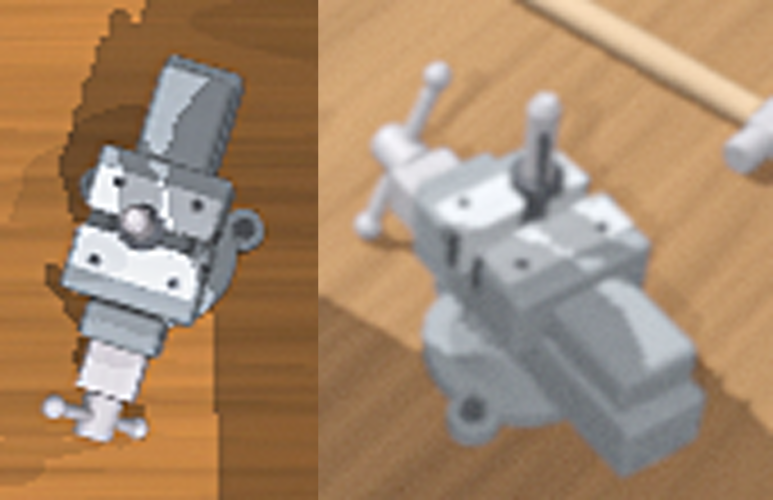

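The vice jaw top reads z≈0.125 and the shaft tip z≈0.217 at (0.602,0.195), so the shoulder is at z≈0.161. That matches the given sizes. The pulleys come out at 62, 49 and 37 mm within error, so I'm setting out to the large one.

>>> drive_tool([
  {"delta_pos": [1.6,4.6,-0.5]},
  {"delta_pos": [3.2,9.2,-1]},
  {"delta_pos": [4.8,13.8,-2]},
  {"delta_pos": [6.4,18.4,-3]},
  {"delta_pos": [8.0,23.0,-4]},
], gripper=1)

```text
$.plan[0]: bad value
```

>>> drive_tool([
  {"delta_pos": [1.6,4.6,-0.5]},
  {"delta_pos": [3.2,9.2,-1]},
  {"delta_pos": [4.8,13.8,-2]},
  {"delta_pos": [6.4,18.4,-3]},
  {"delta_pos": [8.0,23.0,-4]},
])

```text
$.plan[0]: bad value
```

>>> drive_tool([
  {"delta_pos": [0.8,2.0,0]},
  {"delta_pos": [1.6,3.7,0]},
  {"delta_pos": [1.6,3.7,0]},
  {"delta_pos": [1.6,3.7,0]},
  {"delta_pos": [1.6,3.7,0]},
])

```text
$.plan[0]: bad value
```

```bash
cat >> h.py <<'E'
def pulley(c,ztop,r,xy,thr=85,rmid=12.2):
    """centre and keyway angle of a pulley seen by camera c; xy guess in m"""
    g=cv2.cvtColor(c['frame'],cv2.COLOR_RGB2HSV)
    m=((g[...,2]>thr)&(g[...,1]<60)).astype(np.uint8)
    cs,_=cv2.findContours(m,cv2.RETR_EXTERNAL,cv2.CHAIN_APPROX_NONE)
    best=None
    for k in cs:
        if len(k)<20: continue
        p=plane(c,k[:,0],ztop)[:,:2].astype(np.float32); (x,y),R=cv2.minEnclosingCircle(p)
        d=np.hypot(x-xy[0],y-xy[1])
        if d<.03 and (best is None or abs(R-r)<abs(best[2]-r)): best=(x,y,R)
    return best,m
def holes(c,m,ztop,xy):
    """contour of bore+keyway -> centre, angle"""
    cs,_=cv2.findContours(1-m,cv2.RETR_LIST,cv2.CHAIN_APPROX_NONE); out=[]
    for k in cs:
        if len(k)<15: continue
        p=plane(c,k[:,0],ztop)[:,:2]; (x,y),R=cv2.minEnclosingCircle(p.astype(np.float32))
        if np.hypot(x-xy[0],y-xy[1])<.01 and R<.02: out.append((x,y,R,p))
    return out
E
cat > look.py <<'E'
import sys; from h import *
z,r,x,y=map(float,sys.argv[1:5]); fn=sys.argv[5]
s=monitor.read_state(); print('t',s['clock'],s['ee_pos'].round(4),'yaw',np.degrees(np.arctan2(s['tcp_rot'][1,0],s['tcp_rot'][0,0])),s['ft_force'].round(1))
c=cam('wrist'); b,m=pulley(c,z,r,(x,y)); print('rim',b)
for h in holes(c,m,z,(x,y)):
    p=h[3]; q=p-np.array(b[:2]) if b else p-p.mean(0)
    d=np.hypot(*q.T); w=d>.0115
    print('hole',h[:3],'far angle',np.degrees(np.arctan2(*(q[w].mean(0)[::-1]))) if w.any() else None, 'maxr',d.max())
save(c,fn,scale=1.5)
E
python3 look.py .015 .031 .458 -.115 w1.png
```

```text
t 0.15 [ 0.2806 -0.6138  0.2181] yaw 24.568963584139823 [-0.5  0.4 -0.7]
rim None
```

View pics/w1.png

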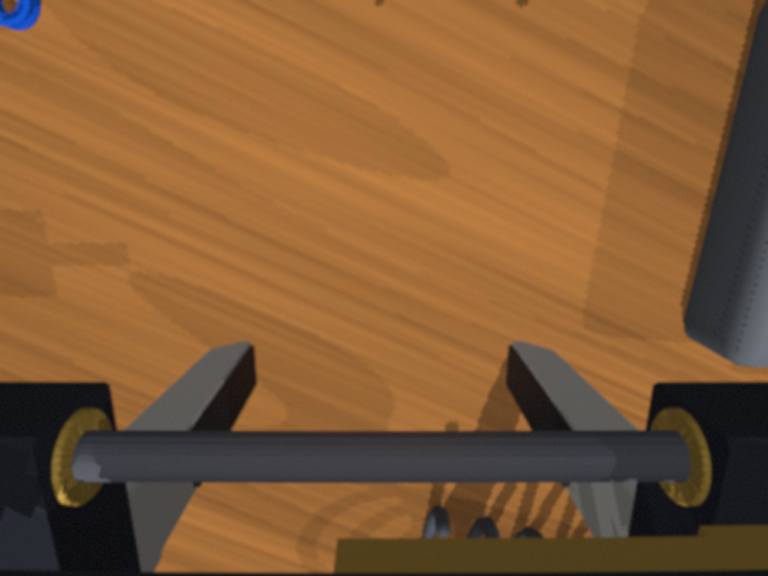

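The view moved nothing: the moves were refused because each row needs delta_rot. The picture shows the gripper with fingertips at about (250,345) and (510,345), and the blue decoy at the top left. Resending.

>>> drive_tool([
  {"delta_pos": [1.6,4.6,-0.5],"delta_rot": [0,0,0]},
  {"delta_pos": [3.2,9.2,-1],"delta_rot": [0,0,0]},
  {"delta_pos": [4.8,13.8,-2],"delta_rot": [0,0,0]},
  {"delta_pos": [6.4,18.4,-3],"delta_rot": [0,0,0]},
  {"delta_pos": [8.0,23.0,-4],"delta_rot": [0,0,0]},
], gripper=1)

```text
clock: 0.7
ee_pos: [0.3608, -0.3821, 0.1782]
tcp_rot: [[0.91, 0.415, 0.0], [0.415, -0.91, -0.0], [0.0, 0.0, -1.0]]
ft_force: [1.4, -0.3, -0.3]
finger_gap: 0.997
finger_force: 0.0
```

>>> drive_tool([
  {"delta_pos": [1.6,4.6,-0.5],"delta_rot": [0,0,0]},
  {"delta_pos": [3.2,9.2,-1],"delta_rot": [0,0,0]},
  {"delta_pos": [4.8,13.8,-2],"delta_rot": [0,0,0]},
  {"delta_pos": [6.4,18.4,-3],"delta_rot": [0,0,0]},
  {"delta_pos": [8.0,23.0,-4],"delta_rot": [0,0,0]},
])

```text
clock: 1.2
ee_pos: [0.4408, -0.152, 0.1385]
tcp_rot: [[0.91, 0.416, 0.001], [0.416, -0.91, -0.0], [0.001, 0.001, -1.0]]
ft_force: [1.0, -0.9, -0.1]
finger_gap: 0.999
finger_force: 0.0
```

>>> drive_tool([
  {"delta_pos": [0.8,2.0,0],"delta_rot": [0,0,0]},
  {"delta_pos": [1.6,3.7,0],"delta_rot": [0,0,0]},
  {"delta_pos": [1.6,3.7,0],"delta_rot": [0,0,0]},
  {"delta_pos": [1.6,3.7,0],"delta_rot": [0,0,0]},
  {"delta_pos": [1.6,3.7,0],"delta_rot": [0,0,0]},
])

```text
clock: 1.7
ee_pos: [0.4564, -0.1176, 0.1386]
tcp_rot: [[0.91, 0.415, -0.0], [0.415, -0.91, -0.0], [-0.0, 0.0, -1.0]]
ft_force: [0.3, -0.2, -0.2]
finger_gap: 1.002
finger_force: 0.0
```

```bash
python3 look.py .015 .031 .458 -.115 w2.png
```

```text
t 1.7 [ 0.4564 -0.1176  0.1386] yaw 24.528460672266274 [ 0.3 -0.2 -0.2]
rim (0.42936548590660095, -0.11660312861204147, 0.08889397978782654)
```

View pics/w2.png

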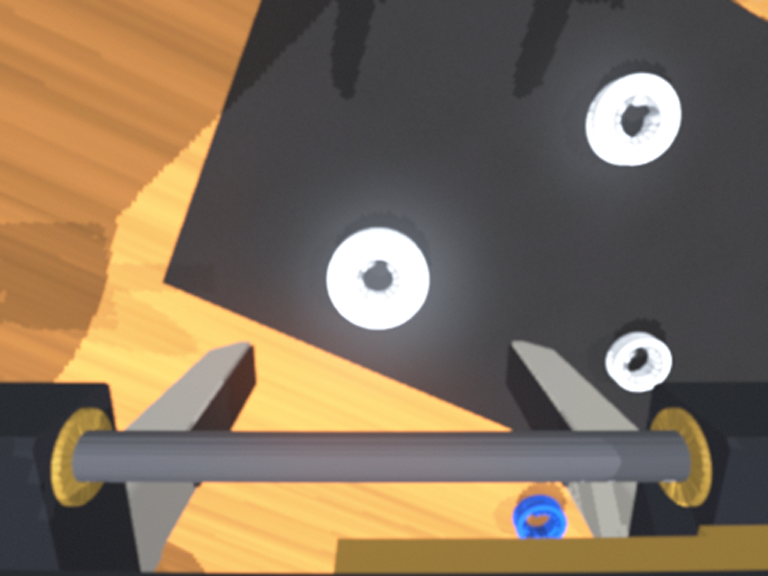

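All three pulleys are visible: large (378,278), medium (634,119) and small (638,360). The blue decoy is at (540,517), so the grey ring is the small one meant. Next, an enlarged crop for the keyways.

```bash
cat > key.py <<'E'
from h import *
c=cam('wrist'); g=cv2.cvtColor(c['frame'],cv2.COLOR_RGB2GRAY)
import sys
def bore(uv0,ztop,r,thr=150,w=40):
    u0,v0=int(uv0[0]),int(uv0[1]); a,b=max(0,v0-w),max(0,u0-w)
    m=(g[a:v0+w,b:u0+w]>thr).astype(np.uint8)
    n,l,st,ce=cv2.connectedComponentsWithStats(m); i=1+np.argmax(st[1:,4]); m=(l==i).astype(np.uint8)
    cs,_=cv2.findContours(m,cv2.RETR_EXTERNAL,cv2.CHAIN_APPROX_NONE); k=max(cs,key=len)[:,0]+[b,a]
    p=plane(c,k,ztop)[:,:2]; (x,y),R=cv2.minEnclosingCircle(p.astype(np.float32)); ctr=np.array([x,y])
    f=np.zeros_like(m); cv2.drawContours(f,[ (k-[b,a])[:,None].astype(np.int32)],-1,1,-1)
    vv,uu=np.nonzero(f*(1-m)); q=plane(c,np.c_[uu+b,vv+a],ztop)[:,:2]-ctr
    d=np.hypot(*q.T); ok=d<.016; q=q[ok]; d=d[ok]; w2=d>.0112
    print('c',ctr.round(4),'D mm',2e3*R,'hole centroid mm',(q.mean(0)*1e3).round(2) if len(q) else None,'n',len(q),w2.sum(),'far ang',np.degrees(np.arctan2(q[w2,1].mean(),q[w2,0].mean())) if w2.any() else None)
E
cat > k1.py <<'E'
from key import *
for uv,r in (((252,185),31),((423,79),24.5),((425,240),18.5)): 
    for t in (150,200): bore(uv,.015,r,t)
cr=[cv2.resize(c['frame'][v-36:v+36,u-36:u+36,::-1],(266,266),interpolation=cv2.INTER_NEAREST) for u,v in ((252,185),(423,79),(425,240))]
im=np.hstack(cr); cv2.imwrite('pics/k1.png',im)
E
python3 k1.py
```

```text
c [ 0.4574 -0.115 ] D mm 65.2749091386795 hole centroid mm [1.94 0.6 ] n 263 6 far ang 13.686621363165056
c [ 0.4576 -0.1154] D mm 64.08072263002396 hole centroid mm [1.66 0.82] n 310 9 far ang 14.422965161691208
c [ 0.6023 -0.2086] D mm 54.66162785887718 hole centroid mm [ 1.08 -0.05] n 282 0 far ang None
c [ 0.6025 -0.2086] D mm 53.54076996445656 hole centroid mm [ 1.66 -1.06] n 368 23 far ang -39.571691930675044
c [ 0.4774 -0.2914] D mm 44.62901875376701 hole centroid mm [1.51 1.16] n 146 0 far ang None
c [ 0.4764 -0.2915] D mm 43.707218021154404 hole centroid mm [2.3  0.99] n 193 2 far ang 14.360571311632514
```

View pics/k1.png

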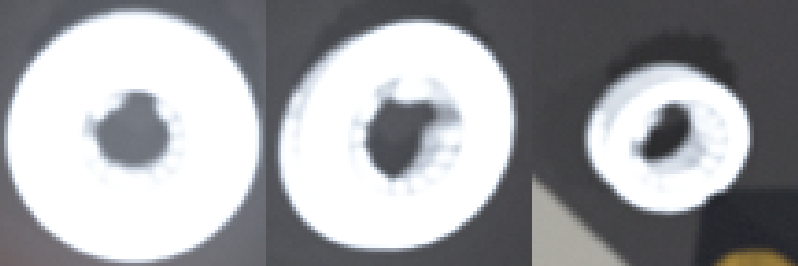

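```bash
cat > k2.py <<'E'
from h import *
import sys
c=cam('wrist'); P=cloud(c)
N=266
def rect(ctr,ztop,half,z=None):
    # metric top-down crop at height ztop: up=+x world, left=+y world
    a=np.linspace(half,-half,N); X,Y=np.meshgrid(a,a,indexing='ij')
    W=np.c_[(ctr[0]+X).ravel(),(ctr[1]+Y).ravel(),np.full(N*N,ztop)]
    q=(W-c['T'][:3,3])@c['T'][:3,:3]; s=q[:,:2]/q[:,2:]; r2=(s**2).sum(1)
    uv=(s*(1+c['k1']*r2)[:,None])*[c['K'][0,0],c['K'][1,1]]+c['K'][:2,2]
    mp=uv.reshape(N,N,2).astype(np.float32)
    im=cv2.remap(c['frame'],mp[...,0],mp[...,1],cv2.INTER_CUBIC)
    zz=cv2.remap(P[...,2].astype(np.float32),mp[...,0],mp[...,1],cv2.INTER_NEAREST)
    return im,zz
def show(items,fn,lo=0,hi=255,zr=(-.005,.02)):
    rows=[[],[]]
    for ctr,ztop,half in items:
        im,zz=rect(ctr,ztop,half)
        g=im.astype(float).min(2); rows[0].append(np.clip((g-lo)/(hi-lo)*255,0,255).astype(np.uint8))
        rows[1].append(np.clip((np.nan_to_num(zz)-ztop-zr[0])/(zr[1]-zr[0])*255,0,255).astype(np.uint8))
    cv2.imwrite('pics/'+fn,np.vstack([np.hstack(r) for r in rows]))
if __name__=='__main__':
    show([((.4575,-.1152),.015,.02),((.603,-.209),.015,.02),((.477,-.2925),.015,.02)],'k2.png',120,255,(-.015,.005))
    for ctr in ((.4575,-.1152),(.603,-.209),(.477,-.2925)):
        im,zz=rect(ctr,.015,.018); m=zz<.009; print(np.nanmin(zz),np.nanmedian(zz),m.sum()*(36/N)**2,'mm2')
        a=np.linspace(.018,-.018,N); X,Y=np.meshgrid(a,a,indexing='ij'); d=np.hypot(X,Y); w=m&(d>.0108)&(d<.0145); 
        print(X[m].mean(),Y[m].mean(),w.sum(),np.degrees(np.arctan2(Y[w].mean(),X[w].mean())))
E
python3 k2.py
```

```text
7.902407e-06 0.014315128 305.39046865283507 mm2
0.001651034946343032 0.0006804389426357614 1247 14.872661964333439
0.0002774333 0.014265194 291.56153541749103 mm2
0.0009739348121386261 -0.00022994829633949383 684 -30.859822431357326
0.00046108974 0.013686199 501.50489004466044 mm2
-6.691732017586115e-05 0.0024249503149248184 733 33.60418486401343
```

View pics/k2.png

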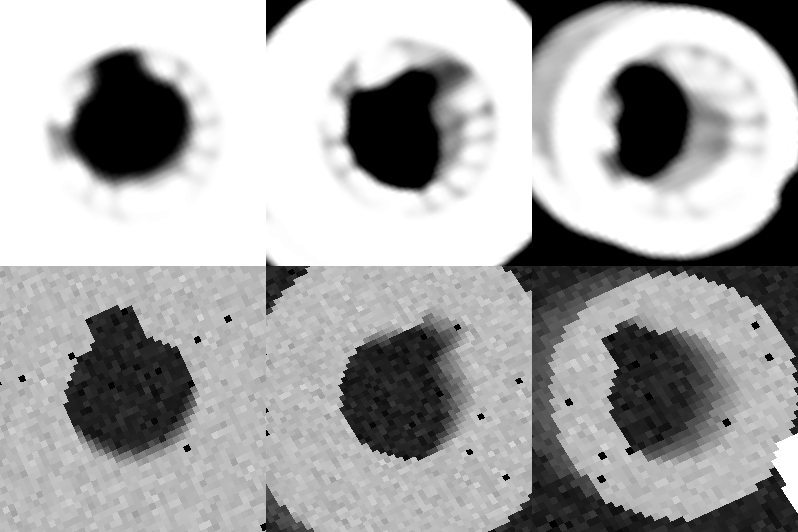

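The depth rows show the keyways clearly (up = +x, left = +y): large ≈ +15°, medium ≈ −32°, small ≈ +30°. Now I'll look at the key on the shaft from above.

>>> drive_tool([
  {"delta_pos": [0.5,3.0,3.5],"delta_rot": [0,0,0]},
  {"delta_pos": [1.8,7,6],"delta_rot": [0,0,0]},
  {"delta_pos": [3.1,11.5,8],"delta_rot": [0,0,0]},
  {"delta_pos": [4.4,16,9.6],"delta_rot": [0,0,0]},
  {"delta_pos": [5.7,20.6,9.6],"delta_rot": [0,0,0]},
])

```text
clock: 2.35
ee_pos: [0.5146, 0.0905, 0.2374]
tcp_rot: [[0.91, 0.415, 0.004], [0.415, -0.91, 0.0], [0.004, 0.001, -1.0]]
ft_force: [1.0, -0.9, -1.1]
finger_gap: 1.003
finger_force: 0.0
```

>>> drive_tool([
  {"delta_pos": [1.2,4,0],"delta_rot": [0,0,0]},
  {"delta_pos": [2.3,7.7,0],"delta_rot": [0,0,0]},
  {"delta_pos": [2.3,7.7,0],"delta_rot": [0,0,0]},
  {"delta_pos": [2.3,7.7,0],"delta_rot": [0,0,0]},
  {"delta_pos": [2.3,7.7,0],"delta_rot": [0,0,0]},
])

```text
clock: 2.85
ee_pos: [0.5366, 0.1651, 0.2346]
tcp_rot: [[0.91, 0.415, -0.0], [0.415, -0.91, -0.0], [-0.0, 0.0, -1.0]]
ft_force: [0.0, -0.3, 1.4]
finger_gap: 1.007
finger_force: 0.0
```

```bash
python3 - <<'E'
from k2 import *
print(monitor.read_state()['ee_pos'])
def circ(zlo,zhi):
    m=(P[...,2]>zlo)&(P[...,2]<zhi)&(np.hypot(P[...,0]-.602,P[...,1]-.195)<.03)
    q=P[m]; (x,y),R=cv2.minEnclosingCircle(q[:,:2].astype(np.float32)); print(zlo,m.sum(),'mean',q.mean(0),'enc',x,y,R)
circ(.2145,.225);circ(.195,.225);circ(.157,.166); circ(.12,.13)
m=(P[...,2]>.185)&(P[...,2]<.205)&(np.hypot(P[...,0]-.602,P[...,1]-.195)<.03); print((P[m]*1e3).round(1)[:40])
ctr=(.602,.195)
show([(ctr,.2,.02),(ctr,.161,.03),(ctr,.217,.02)],'s1.png',0,255,(-.06,.02))
E
```

```text
[0.53661834 0.16490466 0.23480412]
0.2145 569 mean [0.60177176 0.1982025  0.21703357] enc 0.6014981269836426 0.19831888377666473 0.00796697847545147
0.195 902 mean [0.602201   0.19787255 0.21488349] enc 0.602431058883667 0.19691702723503113 0.010775373317301273
0.157 831 mean [0.60210716 0.19803651 0.16163338] enc 0.6015693545341492 0.1982654482126236 0.016909703612327576
0.12 2107 mean [0.60379828 0.19316088 0.12579019] enc 0.6019927859306335 0.19500070810317993 0.030059635639190674
[[611.5 191.2 197.2]
 [609.9 193.2 198.5]
 [610.1 192.6 198.8]
 [610.4 192.1 199.5]
 [610.6 191.6 200.6]
 [610.8 191.  200.1]
 [611.  190.5 201.1]
 [609.5 192.4 201. ]
 [609.8 191.9 201.2]
 [610.  191.3 200.5]
 [610.2 190.8 201.9]
 [610.5 190.3 201.7]
 [609.2 191.7 202. ]
 [609.5 191.1 200.9]
 [609.7 190.6 201.9]
 [610.  190.1 202.1]
 [608.7 191.4 202.1]
 [609.  190.9 201.9]
 [609.2 190.4 202.4]
 [609.5 189.8 201.3]
 [608.2 191.2 201.3]
 [608.5 190.6 201.2]
 [608.7 190.1 202.3]
 [608.9 189.6 202.2]
 [609.2 189.  200.7]
 [607.9 190.4 202.8]
 [608.2 189.9 201.7]
 [608.4 189.3 201.9]
 [608.7 188.8 201.5]
 [607.4 190.2 201.5]
 [607.7 189.6 201.1]
 [607.9 189.1 202.3]
 [608.2 188.5 200.6]
 [606.9 189.9 200.7]
 [607.2 189.4 201.9]
 [607.4 188.9 202. ]
 [607.6 188.3 202.3]
 [606.4 189.7 200.7]
 [606.7 189.1 200.3]
 [606.9 188.6 200.8]]
```

View pics/s1.png

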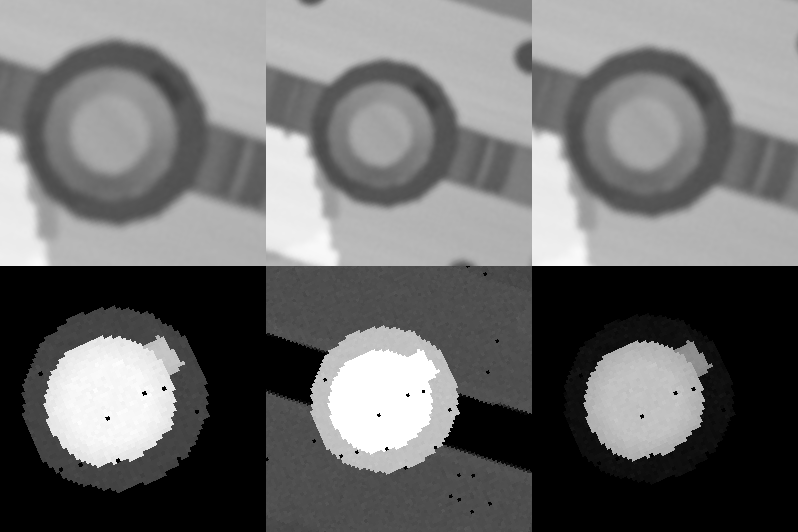

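The shaft axis is at (0.6017,0.1982), the tip at z=0.217 and the shoulder at z=0.1616. The key is the lighter patch at lower-left (165,355), direction about −47°. Next I'll refine the key angle once and then fetch the large pulley.

```bash
python3 - <<'E'
from k2 import *
d=P-np.array([.6017,.1982,0]); r=np.hypot(d[...,0],d[...,1])
for a,b in ((.196,.206),(.198,.204)):
    m=(P[...,2]>a)&(P[...,2]<b)&(r>.009)&(r<.014); q=d[m]; print(m.sum(),np.degrees(np.arctan2(q[:,1].mean(),q[:,0].mean())),r[m].max())
m=(r<.02)&(P[...,2]>.158)&(P[...,2]<.165); (x,y),R=cv2.minEnclosingCircle(P[m][:,:2].astype(np.float32)); print(x,y,R,np.median(P[m][:,2]))
m=(r<.0045)&(P[...,2]>.21); print(np.median(P[m][:,2]))
E
```

```text
45 -48.94706131204364 0.012062729917131991
44 -48.573847876147525 0.012062729917131991
0.6017240881919861 0.1984342634677887 0.017000725492835045 0.16164668178082023
0.21781089786445915
```

>>> drive_tool([
  {"delta_pos": [-1.3,-4.7,0],"delta_rot": [0,0,0]},
  {"delta_pos": [-2.6,-9.4,-2],"delta_rot": [0,0,0]},
  {"delta_pos": [-3.9,-14.1,-4],"delta_rot": [0,0,0]},
  {"delta_pos": [-5.2,-18.5,-6],"delta_rot": [0,0,0]},
  {"delta_pos": [-6.5,-23.0,-8],"delta_rot": [0,0,0]},
])

```text
clock: 3.45
ee_pos: [0.4721, -0.0605, 0.1568]
tcp_rot: [[0.91, 0.415, 0.001], [0.415, -0.91, -0.0], [0.001, 0.001, -1.0]]
ft_force: [0.6, -1.4, -0.2]
finger_gap: 1.004
finger_force: 0.0
```

>>> drive_tool([
  {"delta_pos": [-1.4,-5.0,-2],"delta_rot": [0,0,0]},
  {"delta_pos": [-1.4,-5.0,-6],"delta_rot": [0,0,0]},
  {"delta_pos": [-1.4,-5.0,-10],"delta_rot": [0,0,0]},
  {"delta_pos": [-1.4,-5.0,-13],"delta_rot": [0,0,0]},
  {"delta_pos": [-1.4,-5.0,-13.5],"delta_rot": [0,0,0]},
])

```text
clock: 3.95
ee_pos: [0.4571, -0.1086, 0.0191]
tcp_rot: [[0.91, 0.414, -0.004], [0.414, -0.91, 0.001], [-0.003, -0.003, -1.0]]
ft_force: [0.1, 0.7, 0.2]
finger_gap: 0.999
finger_force: 0.0
```

>>> drive_tool([
  {"delta_pos": [0,0,0],"delta_rot": [0,0,0]},
  {"delta_pos": [0,0,-0.7],"delta_rot": [0,0,0]},
  {"delta_pos": [0,0,-1.45],"delta_rot": [0,0,0]},
  {"delta_pos": [0,0,-1.45],"delta_rot": [0,0,0]},
  {"delta_pos": [0,0,-1.45],"delta_rot": [0,0,0]},
])

```text
clock: 4.45
ee_pos: [0.4594, -0.1082, 0.008]
tcp_rot: [[0.909, 0.416, 0.0], [0.416, -0.909, -0.0], [0.0, 0.0, -1.0]]
ft_force: [0.1, -0.6, 0.3]
finger_gap: 1.001
finger_force: 0.0
```

```bash
python3 - <<'E'
from k2 import *
print(monitor.read_state()['ee_pos'])
E
```

```text
[ 0.459497   -0.10824642  0.00807133]
```

>>> drive_tool([
  {"delta_pos": [-0.2,-0.7,0],"delta_rot": [0,0,0]},
  {"delta_pos": [-0.2,-0.7,-0.3],"delta_rot": [0,0,0]},
  {"delta_pos": [-0.2,-0.7,-0.3],"delta_rot": [0,0,0]},
  {"delta_pos": [-0.2,-0.7,-0.3],"delta_rot": [0,0,0]},
  {"delta_pos": [-0.2,-0.7,-0.3],"delta_rot": [0,0,0]},
])

```text
clock: 5.0
ee_pos: [0.4573, -0.1152, 0.0047]
tcp_rot: [[0.909, 0.416, -0.0], [0.416, -0.909, 0.0], [0.0, -0.0, -1.0]]
ft_force: [0.5, 0.1, 0.5]
finger_gap: 1.004
finger_force: 0.0
```

>>> drive_tool([
  {"delta_pos": [0,0,0],"delta_rot": [0,0,0]},
  {"delta_pos": [0,0,0],"delta_rot": [0,0,0]},
  {"delta_pos": [0,0,0],"delta_rot": [0,0,0]},
  {"delta_pos": [0,0,0],"delta_rot": [0,0,0]},
  {"delta_pos": [0,0,0],"delta_rot": [0,0,0]},
], gripper=0.5, squeeze=30)

```text
clock: 5.5
ee_pos: [0.4573, -0.1153, 0.0047]
tcp_rot: [[0.909, 0.416, 0.0], [0.416, -0.909, -0.0], [0.0, 0.0, -1.0]]
ft_force: [-0.2, 0.1, -0.0]
finger_gap: 0.662
finger_force: 30.0
```

>>> drive_tool([
  {"delta_pos": [0,0,4.5],"delta_rot": [0,0,0]},
  {"delta_pos": [0,0.5,9],"delta_rot": [0,0,-1.5]},
  {"delta_pos": [0.5,2,13.4],"delta_rot": [0,0,-3]},
  {"delta_pos": [1.2,4,17.5],"delta_rot": [0,0,-4.5]},
  {"delta_pos": [2.2,6.4,21.4],"delta_rot": [0,0,-6]},
])

```text
clock: 6.0
ee_pos: [0.4791, -0.0509, 0.2208]
tcp_rot: [[0.995, -0.101, 0.001], [-0.101, -0.995, -0.0], [0.001, 0.0, -1.0]]
ft_force: [0.8, -0.4, -0.7]
finger_gap: 0.659
finger_force: 30.0
```

>>> drive_tool([
  {"delta_pos": [1.6,4,1.2],"delta_rot": [0,0,-1.5]},
  {"delta_pos": [3.4,8.2,2.4],"delta_rot": [0,0,-3]},
  {"delta_pos": [5.2,12.4,2.4],"delta_rot": [0,0,-4.5]},
  {"delta_pos": [7.0,16.6,2.4],"delta_rot": [0,0,-6]},
  {"delta_pos": [8.8,20.8,2.4],"delta_rot": [0,0,-6.8]},
])

```text
clock: 6.5
ee_pos: [0.5677, 0.1587, 0.2426]
tcp_rot: [[0.769, -0.639, 0.0], [-0.639, -0.769, -0.0], [0.0, -0.0, -1.0]]
ft_force: [1.0, -1.0, -0.0]
finger_gap: 0.658
finger_force: 30.0
```

>>> drive_tool([
  {"delta_pos": [1.7,2,0],"delta_rot": [0,0,0]},
  {"delta_pos": [3.4,4.1,0],"delta_rot": [0,0,0]},
  {"delta_pos": [3.4,4.1,0],"delta_rot": [0,0,0]},
  {"delta_pos": [3.4,4.1,0],"delta_rot": [0,0,0]},
  {"delta_pos": [3.4,4.1,0],"delta_rot": [0,0,0]},
])

```text
clock: 7.0
ee_pos: [0.601, 0.1972, 0.2427]
tcp_rot: [[0.772, -0.635, -0.0], [-0.635, -0.772, -0.0], [0.0, 0.0, -1.0]]
ft_force: [-0.1, -0.4, -1.0]
finger_gap: 0.663
finger_force: 30.0
```

```bash
python3 - <<'E'
from k2 import *
s=monitor.read_state(); print(s['ee_pos'],s['tcp_rot'].round(3).tolist(),s['ft_force'],s['joint_positions'])
show([((.6017,.1982),.25,.04),((.6017,.1982),.25,.02),((.6017,.1982),.217,.02)],'h1.png',0,255,(-.05,.01))
E
```

```text
[0.60095986 0.19706643 0.24287736] [[0.772, -0.636, 0.0], [-0.636, -0.772, -0.0], [0.0, -0.0, -1.0]] [ 0.56265655  0.02651113 -1.20518722] [ 1.58473728e+01  1.05026430e+00  8.62404460e+01 -5.90203807e-03
  9.26993269e+01  1.45313745e+02]
```

View pics/h1.png

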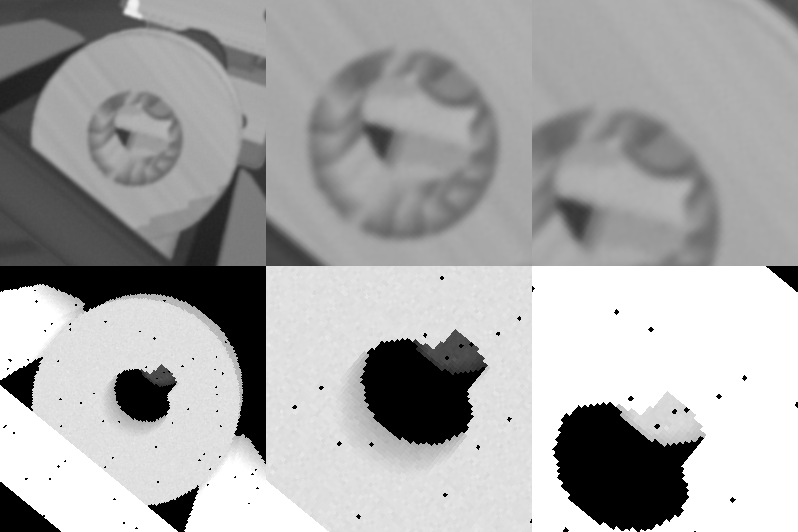

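In the last view the pulley's bore is about 1 mm off the shaft axis and its keyway points at the key. I'm correcting that and going down past the nose by feel.

>>> drive_tool([
  {"delta_pos": [0.07,0.11,0],"delta_rot": [0,0,0]},
  {"delta_pos": [0.07,0.11,-1.5],"delta_rot": [0,0,0]},
  {"delta_pos": [0.07,0.11,-2.5],"delta_rot": [0,0,0]},
  {"delta_pos": [0.07,0.11,-2.9],"delta_rot": [0,0,0]},
  {"delta_pos": [0.07,0.11,-3.1],"delta_rot": [0,0,0]},
])

```text
clock: 7.55
ee_pos: [0.6017, 0.1987, 0.2106]
tcp_rot: [[0.772, -0.635, -0.001], [-0.635, -0.772, -0.0], [-0.001, 0.001, -1.0]]
ft_force: [-0.6, 0.0, -0.4]
finger_gap: 0.656
finger_force: 30.0
```

>>> drive_tool([
  {"delta_pos": [0,0,-0.1],"delta_rot": [0,0,0]},
  {"delta_pos": [0,0,-0.2],"delta_rot": [0,0,0]},
  {"delta_pos": [0,0,-0.3],"delta_rot": [0,0,0]},
  {"delta_pos": [0,0,-0.4],"delta_rot": [0,0,0]},
  {"delta_pos": [0,0,-0.4],"delta_rot": [0,0,0]},
])

```text
clock: 8.05
ee_pos: [0.602, 0.1988, 0.2076]
tcp_rot: [[0.772, -0.635, 0.0], [-0.635, -0.772, 0.0], [0.0, -0.0, -1.0]]
ft_force: [0.2, 0.3, -0.6]
finger_gap: 0.656
finger_force: 30.0
```

>>> drive_tool([
  {"delta_pos": [0,0,-0.1],"delta_rot": [0,0,0]},
  {"delta_pos": [0,0,-0.2],"delta_rot": [0,0,0]},
  {"delta_pos": [0,0,-0.3],"delta_rot": [0,0,0]},
  {"delta_pos": [0,0,-0.4],"delta_rot": [0,0,0]},
  {"delta_pos": [0,0,-0.5],"delta_rot": [0,0,0]},
])

```text
clock: 8.55
ee_pos: [0.602, 0.1988, 0.2025]
tcp_rot: [[0.772, -0.635, -0.0], [-0.635, -0.772, -0.0], [-0.0, 0.0, -1.0]]
ft_force: [-0.8, 0.2, -1.6]
finger_gap: 0.66
finger_force: 30.0
```

>>> drive_tool([
  {"delta_pos": [0,0,-0.1],"delta_rot": [0,0,0]},
  {"delta_pos": [0,0,-0.2],"delta_rot": [0,0,0]},
  {"delta_pos": [0,0,-0.2],"delta_rot": [0,0,0]},
  {"delta_pos": [0,0,-0.2],"delta_rot": [0,0,0]},
  {"delta_pos": [0,0,-0.2],"delta_rot": [0,0,0]},
])

```text
clock: 9.05
ee_pos: [0.602, 0.1989, 0.2007]
tcp_rot: [[0.772, -0.635, 0.0], [-0.635, -0.772, 0.0], [0.0, -0.0, -1.0]]
ft_force: [0.3, 0.2, -0.3]
finger_gap: 0.658
finger_force: 30.0
```

>>> drive_tool([
  {"delta_pos": [0,0,-0.05],"delta_rot": [0,0,0]},
  {"delta_pos": [0,0,-0.1],"delta_rot": [0,0,0]},
  {"delta_pos": [0,0,-0.15],"delta_rot": [0,0,0]},
  {"delta_pos": [0,0,-0.2],"delta_rot": [0,0,0]},
  {"delta_pos": [0,0,-0.25],"delta_rot": [0,0,0]},
])

```text
clock: 9.55
ee_pos: [0.602, 0.1988, 0.1981]
tcp_rot: [[0.772, -0.635, -0.0], [-0.635, -0.772, -0.0], [0.0, 0.0, -1.0]]
ft_force: [0.2, -0.0, -1.1]
finger_gap: 0.659
finger_force: 30.0
```

>>> drive_tool([
  {"delta_pos": [0,0,-0.05],"delta_rot": [0,0,0]},
  {"delta_pos": [0,0,-0.1],"delta_rot": [0,0,0]},
  {"delta_pos": [0,0,-0.15],"delta_rot": [0,0,0]},
  {"delta_pos": [0,0,-0.2],"delta_rot": [0,0,0]},
  {"delta_pos": [0,0,-0.25],"delta_rot": [0,0,0]},
])

```text
clock: 10.05
ee_pos: [0.602, 0.1989, 0.1956]
tcp_rot: [[0.772, -0.635, 0.0], [-0.635, -0.772, 0.0], [0.0, -0.0, -1.0]]
ft_force: [1.0, 0.2, -1.0]
finger_gap: 0.66
finger_force: 30.0
```

>>> drive_tool([
  {"delta_pos": [0,0,-0.1],"delta_rot": [0,0,0]},
  {"delta_pos": [0,0,-0.2],"delta_rot": [0,0,0]},
  {"delta_pos": [0,0,-0.3],"delta_rot": [0,0,0]},
  {"delta_pos": [0,0,-0.4],"delta_rot": [0,0,0]},
  {"delta_pos": [0,0,-0.5],"delta_rot": [0,0,0]},
], squeeze=40)

```text
clock: 10.55
ee_pos: [0.6019, 0.1988, 0.1906]
tcp_rot: [[0.772, -0.635, -0.0], [-0.635, -0.772, -0.0], [-0.0, 0.0, -1.0]]
ft_force: [-1.1, -0.8, 0.8]
finger_gap: 0.658
finger_force: 40.0
```

>>> drive_tool([
  {"delta_pos": [0,0,-0.1],"delta_rot": [0,0,0]},
  {"delta_pos": [0,0,-0.2],"delta_rot": [0,0,0]},
  {"delta_pos": [0,0,-0.3],"delta_rot": [0,0,0]},
  {"delta_pos": [0,0,-0.4],"delta_rot": [0,0,0]},
  {"delta_pos": [0,0,-0.5],"delta_rot": [0,0,0]},
])

```text
clock: 11.05
ee_pos: [0.602, 0.1988, 0.1855]
tcp_rot: [[0.772, -0.635, -0.0], [-0.635, -0.772, -0.0], [0.0, 0.0, -1.0]]
ft_force: [-1.4, -0.8, 0.3]
finger_gap: 0.653
finger_force: 40.0
```

>>> drive_tool([
  {"delta_pos": [0,0,-0.1],"delta_rot": [0,0,0]},
  {"delta_pos": [0,0,-0.2],"delta_rot": [0,0,0]},
  {"delta_pos": [0,0,-0.3],"delta_rot": [0,0,0]},
  {"delta_pos": [0,0,-0.4],"delta_rot": [0,0,0]},
  {"delta_pos": [0,0,-0.5],"delta_rot": [0,0,0]},
])

```text
clock: 11.55
ee_pos: [0.602, 0.1988, 0.1807]
tcp_rot: [[0.772, -0.635, 0.0], [-0.635, -0.772, 0.0], [0.0, -0.0, -1.0]]
ft_force: [-1.9, -1.1, -0.1]
finger_gap: 0.655
finger_force: 40.0
```

```bash
cat > chk.py <<'E'
from h import *
import sys
def heights(c,P,ctr=(.602,.1985),bins=((12,18),(19,24),(25,30))):
    r=np.hypot(P[...,0]-ctr[0],P[...,1]-ctr[1])
    for a,b in bins:
        m=(r>a/1e3)&(r<b/1e3); z=P[m][:,2]; hh,e=np.histogram(z[np.isfinite(z)],bins=np.arange(.1,.3,.002)); i=hh.argmax(); w=z[(z>e[i]-.003)&(z<e[i]+.005)]; print((a,b),'z',np.median(w).round(4),len(w),len(z))
if __name__=='__main__':
    s=monitor.read_state(); print(s['clock'],s['ee_pos'],s['ft_force'],s['wrist_torque'])
    c=cam('wrist'); P=cloud(c); heights(c,P)
E
python3 chk.py
```

```text
11.55 [0.60199581 0.19883416 0.18072581] [-1.93620911 -1.09952439 -0.06951238] [-0.13856884  0.31231723 -0.00789969]
(12, 18) z 0.1907 1458 1553
(19, 24) z 0.1907 2012 4530
(25, 30) z 0.1907 2314 7225
```

>>> drive_tool([
  {"delta_pos": [0,0,-0.1],"delta_rot": [0,0,0]},
  {"delta_pos": [0,0,-0.2],"delta_rot": [0,0,0]},
  {"delta_pos": [0,0,-0.3],"delta_rot": [0,0,0]},
  {"delta_pos": [0,0,-0.4],"delta_rot": [0,0,0]},
  {"delta_pos": [0,0,-0.5],"delta_rot": [0,0,0]},
])

```text
clock: 12.1
ee_pos: [0.602, 0.1988, 0.1756]
tcp_rot: [[0.772, -0.635, 0.0], [-0.635, -0.772, 0.0], [-0.0, -0.0, -1.0]]
ft_force: [-0.6, -0.7, -0.2]
finger_gap: 0.656
finger_force: 40.0
```

>>> drive_tool([
  {"delta_pos": [0,0,-0.1],"delta_rot": [0,0,0]},
  {"delta_pos": [0,0,-0.2],"delta_rot": [0,0,0]},
  {"delta_pos": [0,0,-0.3],"delta_rot": [0,0,0]},
  {"delta_pos": [0,0,-0.4],"delta_rot": [0,0,0]},
  {"delta_pos": [0,0,-0.5],"delta_rot": [0,0,0]},
])

```text
clock: 12.6
ee_pos: [0.602, 0.1988, 0.1707]
tcp_rot: [[0.772, -0.635, 0.0], [-0.635, -0.772, -0.0], [0.0, 0.0, -1.0]]
ft_force: [-1.9, -1.0, 1.5]
finger_gap: 0.659
finger_force: 40.0
```

>>> drive_tool([
  {"delta_pos": [0,0,-0.1],"delta_rot": [0,0,0]},
  {"delta_pos": [0,0,-0.2],"delta_rot": [0,0,0]},
  {"delta_pos": [0,0,-0.3],"delta_rot": [0,0,0]},
  {"delta_pos": [0,0,-0.4],"delta_rot": [0,0,0]},
  {"delta_pos": [0,0,-0.5],"delta_rot": [0,0,0]},
])

```text
clock: 13.1
ee_pos: [0.602, 0.1989, 0.1654]
tcp_rot: [[0.772, -0.635, -0.0], [-0.635, -0.772, 0.0], [-0.0, -0.0, -1.0]]
ft_force: [-1.1, -1.1, -0.8]
finger_gap: 0.658
finger_force: 40.0
```

Now the last 2 mm, in 0.3 to 0.5 mm steps.

>>> drive_tool([
  {"delta_pos": [0,0,-0.05],"delta_rot": [0,0,0]},
  {"delta_pos": [0,0,-0.1],"delta_rot": [0,0,0]},
  {"delta_pos": [0,0,-0.13],"delta_rot": [0,0,0]},
  {"delta_pos": [0,0,-0.16],"delta_rot": [0,0,0]},
  {"delta_pos": [0,0,-0.16],"delta_rot": [0,0,0]},
])

```text
clock: 13.6
ee_pos: [0.602, 0.1988, 0.164]
tcp_rot: [[0.772, -0.635, -0.0], [-0.635, -0.772, 0.0], [-0.0, -0.0, -1.0]]
ft_force: [-1.4, -0.7, -0.0]
finger_gap: 0.658
finger_force: 40.0
```

>>> drive_tool([
  {"delta_pos": [0,0,-0.02],"delta_rot": [0,0,0]},
  {"delta_pos": [0,0,-0.04],"delta_rot": [0,0,0]},
  {"delta_pos": [0,0,-0.06],"delta_rot": [0,0,0]},
  {"delta_pos": [0,0,-0.06],"delta_rot": [0,0,0]},
  {"delta_pos": [0,0,-0.06],"delta_rot": [0,0,0]},
])

```text
clock: 14.1
ee_pos: [0.602, 0.1989, 0.1637]
tcp_rot: [[0.772, -0.635, 0.0], [-0.635, -0.772, 0.0], [0.0, -0.0, -1.0]]
ft_force: [-1.8, -0.6, 3.2]
finger_gap: 0.653
finger_force: 40.0
```

>>> drive_tool([
  {"delta_pos": [0,0,-0.05],"delta_rot": [0,0,0]},
  {"delta_pos": [0,0,-0.1],"delta_rot": [0,0,0]},
  {"delta_pos": [0,0,-0.1],"delta_rot": [0,0,0]},
  {"delta_pos": [0,0,-0.1],"delta_rot": [0,0,0]},
  {"delta_pos": [0,0,-0.1],"delta_rot": [0,0,0]},
])

```text
clock: 14.6
ee_pos: [0.602, 0.1989, 0.1636]
tcp_rot: [[0.772, -0.635, 0.001], [-0.635, -0.772, 0.0], [0.0, -0.001, -1.0]]
ft_force: [-6.7, -2.0, 11.9]
finger_gap: 0.659
finger_force: 40.0
```

```bash
python3 chk.py
```

```text
14.6 [0.6020365  0.19888439 0.16362858] [-6.74961379 -1.97953443 11.86469063] [-0.31884743  1.09935394  0.00911696]
(12, 18) z 0.1737 1434 1707
(19, 24) z 0.1737 1883 4163
(25, 30) z 0.265 1898 7203
```

Hard stop at 12 N. The pulley top reads 0.1737, which is the shoulder plus 12 mm, so the large one is home. Releasing and fetching the medium.

>>> drive_tool([
  {"delta_pos": [0,0,0.13],"delta_rot": [0,0,0]},
  {"delta_pos": [0,0,0.13],"delta_rot": [0,0,0]},
  {"delta_pos": [0,0,0.13],"delta_rot": [0,0,0]},
  {"delta_pos": [0,0,0.13],"delta_rot": [0,0,0]},
  {"delta_pos": [0,0,0.5],"delta_rot": [0,0,0]},
], gripper=0.95)

```text
clock: 15.15
ee_pos: [0.6018, 0.1988, 0.1669]
tcp_rot: [[0.772, -0.635, -0.001], [-0.635, -0.772, -0.0], [-0.001, 0.001, -1.0]]
ft_force: [0.2, 0.2, -0.5]
finger_gap: 0.946
finger_force: 0.0
```

>>> drive_tool([
  {"delta_pos": [0,0,4],"delta_rot": [0,0,0]},
  {"delta_pos": [0,0,8],"delta_rot": [0,0,0]},
  {"delta_pos": [0,-3.5,9],"delta_rot": [0,0,1.5]},
  {"delta_pos": [0,-8,9],"delta_rot": [0,0,3]},
  {"delta_pos": [0,-12.8,8],"delta_rot": [0,0,4.5]},
])

```text
clock: 15.65
ee_pos: [0.6023, 0.07, 0.2494]
tcp_rot: [[0.959, -0.285, 0.003], [-0.285, -0.959, 0.0], [0.003, -0.001, -1.0]]
ft_force: [1.3, -0.1, 1.0]
finger_gap: 0.949
finger_force: 0.0
```

>>> drive_tool([
  {"delta_pos": [0,-4.7,-1],"delta_rot": [0,0,1.5]},
  {"delta_pos": [0,-9.2,-3],"delta_rot": [0,0,2.8]},
  {"delta_pos": [0,-13.6,-5],"delta_rot": [0,0,2.8]},
  {"delta_pos": [0,-18,-7],"delta_rot": [0,0,2.8]},
  {"delta_pos": [0,-22.4,-9],"delta_rot": [0,0,2.8]},
])

```text
clock: 16.15
ee_pos: [0.6017, -0.155, 0.1571]
tcp_rot: [[0.999, -0.051, 0.001], [-0.051, -0.999, -0.0], [0.001, 0.0, -1.0]]
ft_force: [1.3, -0.3, 1.0]
finger_gap: 0.95
finger_force: 0.0
```

>>> drive_tool([
  {"delta_pos": [0,-3,-3],"delta_rot": [0,0,0]},
  {"delta_pos": [0,-5.5,-3.5],"delta_rot": [0,0,0]},
  {"delta_pos": [0,-5.5,-3.5],"delta_rot": [0,0,0]},
  {"delta_pos": [0,-5.5,-3.5],"delta_rot": [0,0,0]},
  {"delta_pos": [0,-5.5,-3.5],"delta_rot": [0,0,0]},
])

```text
clock: 16.65
ee_pos: [0.6023, -0.2075, 0.1232]
tcp_rot: [[0.999, -0.051, 0.001], [-0.051, -0.999, -0.0], [0.001, 0.0, -1.0]]
ft_force: [0.4, -0.1, 0.1]
finger_gap: 0.946
finger_force: 0.0
```

```bash
cat > dk.py <<'E'
from k2 import *
def meas(ctr,R):
    """centre from depth rim fit, keyway angle from depth hole"""
    ctr=np.array(ctr)
    for _ in range(3):
        r=np.hypot(P[...,0]-ctr[0],P[...,1]-ctr[1])
        m=(r<R+.006)&(P[...,2]>.0115)&(P[...,2]<.018)
        q=P[m][:,:2]; a=np.arctan2(*(q-ctr).T[::-1]); rr=np.hypot(*(q-ctr).T)
        b=((a+np.pi)/(2*np.pi)*72).astype(int)%72
        o=np.array([q[b==i][rr[b==i].argmax()] for i in range(72) if (b==i).any()])
        A=np.c_[2*o,np.ones(len(o))]; sol=np.linalg.lstsq(A,(o**2).sum(1),rcond=None)[0]; ctr=sol[:2]
    rad=np.sqrt(sol[2]+(ctr**2).sum())
    im,zz=rect(ctr,.015,.018); mm=zz<.0105; ax=np.linspace(.018,-.018,N); X,Y=np.meshgrid(ax,ax,indexing='ij'); d=np.hypot(X,Y)
    w=mm&(d>.0115)&(d<.0145); ang=np.arctan2(Y[w].mean(),X[w].mean())
    print('ctr',ctr.round(4),'rad',rad.round(4),'key ang',np.degrees(ang).round(1),'n',w.sum(),'spread',np.degrees(np.std(np.angle(np.exp(1j*(np.arctan2(Y[w],X[w])-ang))))).round(1),'bins',len(o))
if __name__=='__main__':
    s=monitor.read_state(); print(s['clock'],s['ee_pos'],np.degrees(np.arctan2(s['tcp_rot'][1,0],s['tcp_rot'][0,0])),s['ft_force'])
    meas((float(sys.argv[1]),float(sys.argv[2])),float(sys.argv[3]))
E
python3 dk.py .603 -.209 .0245
```

```text
16.7 [ 0.60236282 -0.20735619  0.12325543] -2.880397999701222 [-0.28591622 -0.48444702  0.18403266]
ctr [ 0.6045 -0.2105] rad 0.0242 key ang -26.3 n 1000 spread 10.2 bins 72
```

>>> drive_tool([
  {"delta_pos": [0.21,-0.31,-2],"delta_rot": [0,0,0]},
  {"delta_pos": [0.21,-0.31,-6],"delta_rot": [0,0,0]},
  {"delta_pos": [0.21,-0.31,-10],"delta_rot": [0,0,0]},
  {"delta_pos": [0.21,-0.31,-11.5],"delta_rot": [0,0,0]},
  {"delta_pos": [0.21,-0.31,-11.82],"delta_rot": [0,0,0]},
])

```text
clock: 17.2
ee_pos: [0.6042, -0.2105, 0.0038]
tcp_rot: [[0.999, -0.05, -0.001], [-0.05, -0.999, 0.0], [-0.001, -0.0, -1.0]]
ft_force: [0.0, -0.0, 1.8]
finger_gap: 0.951
finger_force: 0.0
```

>>> drive_tool([
  {"delta_pos": [0,0,0],"delta_rot": [0,0,0]},
  {"delta_pos": [0,0,0],"delta_rot": [0,0,0]},
  {"delta_pos": [0,0,0],"delta_rot": [0,0,0]},
  {"delta_pos": [0,0,0],"delta_rot": [0,0,0]},
  {"delta_pos": [0,0,0],"delta_rot": [0,0,0]},
], gripper=0.4, squeeze=40)

```text
clock: 17.7
ee_pos: [0.6042, -0.2113, 0.0047]
tcp_rot: [[0.999, -0.051, 0.0], [-0.051, -0.999, -0.0], [0.001, 0.0, -1.0]]
ft_force: [0.3, 1.0, 0.4]
finger_gap: 0.57
finger_force: 0.0
```

>>> drive_tool([
  {"delta_pos": [0,0,0],"delta_rot": [0,0,0]},
  {"delta_pos": [0,0,0],"delta_rot": [0,0,0]},
  {"delta_pos": [0,0,0],"delta_rot": [0,0,0]},
  {"delta_pos": [0,0,0.5],"delta_rot": [0,0,0]},
  {"delta_pos": [0,0,2],"delta_rot": [0,0,0]},
])

```text
clock: 18.2
ee_pos: [0.6033, -0.2109, 0.0234]
tcp_rot: [[0.999, -0.051, -0.002], [-0.051, -0.999, 0.001], [-0.002, -0.001, -1.0]]
ft_force: [0.2, -0.6, -0.3]
finger_gap: 0.516
finger_force: 40.0
```

>>> drive_tool([
  {"delta_pos": [0,0.5,4.8],"delta_rot": [0,0,0]},
  {"delta_pos": [0,2.2,9.4],"delta_rot": [0,0,-1.4]},
  {"delta_pos": [0,5,13.4],"delta_rot": [0,0,-2.8]},
  {"delta_pos": [0,8.2,17],"delta_rot": [0,0,-4.4]},
  {"delta_pos": [0,11.8,20],"delta_rot": [0,0,-4.4]},
])

```text
clock: 18.7
ee_pos: [0.6039, -0.0925, 0.228]
tcp_rot: [[0.904, -0.427, 0.003], [-0.427, -0.904, -0.001], [0.003, -0.001, -1.0]]
ft_force: [0.4, -0.0, -1.3]
finger_gap: 0.517
finger_force: 40.0
```

>>> drive_tool([
  {"delta_pos": [0,4.5,1.2],"delta_rot": [0,0,0]},
  {"delta_pos": [0,9,2.2],"delta_rot": [0,0,0]},
  {"delta_pos": [0,13.8,2.2],"delta_rot": [0,0,0]},
  {"delta_pos": [0,18.6,2.2],"delta_rot": [0,0,0]},
  {"delta_pos": [0,23.2,2.2],"delta_rot": [0,0,0]},
])

```text
clock: 19.2
ee_pos: [0.6035, 0.1408, 0.2478]
tcp_rot: [[0.907, -0.421, 0.001], [-0.421, -0.907, 0.0], [0.001, -0.001, -1.0]]
ft_force: [0.5, -0.7, -1.0]
finger_gap: 0.518
finger_force: 40.0
```

>>> drive_tool([
  {"delta_pos": [-0.15,3.5,0],"delta_rot": [0,0,0]},
  {"delta_pos": [-0.15,5.8,0],"delta_rot": [0,0,0]},
  {"delta_pos": [-0.15,5.8,0],"delta_rot": [0,0,0]},
  {"delta_pos": [-0.15,5.8,0],"delta_rot": [0,0,0]},
  {"delta_pos": [-0.15,5.8,0],"delta_rot": [0,0,0]},
])

```text
clock: 19.7
ee_pos: [0.6026, 0.1959, 0.2468]
tcp_rot: [[0.907, -0.422, 0.0], [-0.422, -0.907, -0.0], [0.0, -0.0, -1.0]]
ft_force: [-0.2, -0.7, -0.1]
finger_gap: 0.518
finger_force: 40.0
```

```bash
cat > held.py <<'E'
from k2 import *
s=monitor.read_state(); t=s['ee_pos']; print(s['clock'],t,np.degrees(np.arctan2(s['tcp_rot'][1,0],s['tcp_rot'][0,0])),s['ft_force'],s['finger_gap'])
# held pulley top: near TCP+.01
r=np.hypot(P[...,0]-t[0],P[...,1]-t[1]); m=(r>.0145)&(r<.0175)&(abs(P[...,2]-t[2]-.01)<.006); zt=np.median(P[m][:,2]); print('top rel TCP',zt-t[2])
im,zz=rect(t[:2],zt,.02); ax=np.linspace(.02,-.02,N); X,Y=np.meshgrid(ax,ax,indexing='ij')
hole=(zz<zt-.003); k=cv2.morphologyEx(hole.astype(np.uint8),cv2.MORPH_OPEN,np.ones((5,5)))
n,l,st,ce=cv2.connectedComponentsWithStats(k); i=l[133-20:133+20,133-20:133+20]; i=np.bincount(i.ravel()).copy(); i[0]=0; h=l==i.argmax()
# bore circle = largest inscribed circle
dt=cv2.distanceTransform(h.astype(np.uint8),cv2.DIST_L2,5); v,u=np.unravel_index(dt.argmax(),dt.shape)
px=40/N; bc=np.array([X[v,u],Y[v,u]]); print('bore centre rel TCP mm',bc*1e3,'r',dt.max()*px)
d=np.hypot(X-bc[0],Y-bc[1]); w=h&(d>.0115)&(d<.0145); print('key ang',np.degrees(np.arctan2((Y-bc[1])[w].mean(),(X-bc[0])[w].mean())),w.sum())
E
python3 held.py
```

```text
19.75 [0.60266401 0.19571502 0.2467415 ] -24.992704155109088 [-0.11143865 -0.01048033 -0.10736643] 0.5122398685968343
top rel TCP 0.010207219485195346
bore centre rel TCP mm [-0.37735849  4.        ] r 4.6866
key ang -76.46388105786319 2057
```

>>> drive_tool([
  {"delta_pos": [-0.06,0.3,0],"delta_rot": [0,0,0]},
  {"delta_pos": [-0.06,0.3,-1],"delta_rot": [0,0,0]},
  {"delta_pos": [-0.06,0.3,-2],"delta_rot": [0,0,0]},
  {"delta_pos": [-0.06,0.3,-2.8],"delta_rot": [0,0,0]},
  {"delta_pos": [-0.06,0.3,-3.4],"delta_rot": [0,0,0]},
])

```text
clock: 20.25
ee_pos: [0.6018, 0.1995, 0.2109]
tcp_rot: [[0.907, -0.422, -0.001], [-0.422, -0.907, -0.001], [-0.001, 0.001, -1.0]]
ft_force: [-0.6, -2.9, 1.4]
finger_gap: 0.519
finger_force: 40.0
```

>>> drive_tool([
  {"delta_pos": [0,0,-0.1],"delta_rot": [0,0,0]},
  {"delta_pos": [0,0,-0.2],"delta_rot": [0,0,0]},
  {"delta_pos": [0,0,-0.3],"delta_rot": [0,0,0]},
  {"delta_pos": [0,0,-0.4],"delta_rot": [0,0,0]},
  {"delta_pos": [0,0,-0.5],"delta_rot": [0,0,0]},
])

```text
clock: 20.75
ee_pos: [0.6023, 0.1994, 0.2082]
tcp_rot: [[0.907, -0.422, 0.001], [-0.422, -0.907, -0.0], [0.001, -0.0, -1.0]]
ft_force: [-1.1, -5.7, 3.5]
finger_gap: 0.516
finger_force: 40.0
```

>>> drive_tool([
  {"delta_pos": [0,0,-0.1],"delta_rot": [0,0,0]},
  {"delta_pos": [0,0,-0.2],"delta_rot": [0,0,0]},
  {"delta_pos": [0,0,-0.3],"delta_rot": [0,0,0]},
  {"delta_pos": [0,0,-0.4],"delta_rot": [0,0,0]},
  {"delta_pos": [0,0,-0.45],"delta_rot": [0,0,0]},
])

```text
clock: 21.25
ee_pos: [0.6023, 0.1994, 0.2037]
tcp_rot: [[0.907, -0.422, 0.001], [-0.422, -0.907, -0.0], [0.002, -0.0, -1.0]]
ft_force: [-0.1, -6.2, 3.1]
finger_gap: 0.517
finger_force: 40.0
```

>>> drive_tool([
  {"delta_pos": [-0.03,-0.04,0],"delta_rot": [0,0,0]},
  {"delta_pos": [-0.03,-0.08,0],"delta_rot": [0,0,0]},
  {"delta_pos": [-0.03,-0.08,0],"delta_rot": [0,0,0]},
  {"delta_pos": [-0.03,-0.08,-0.05],"delta_rot": [0,0,0]},
  {"delta_pos": [-0.03,-0.08,-0.1],"delta_rot": [0,0,0]},
])

```text
clock: 21.75
ee_pos: [0.6016, 0.1991, 0.2016]
tcp_rot: [[0.907, -0.421, -0.0], [-0.421, -0.907, 0.0], [-0.0, -0.0, -1.0]]
ft_force: [-0.3, 0.2, -0.8]
finger_gap: 0.517
finger_force: 40.0
```

>>> drive_tool([
  {"delta_pos": [0,0,-0.05],"delta_rot": [0,0,0]},
  {"delta_pos": [0,0,-0.1],"delta_rot": [0,0,0]},
  {"delta_pos": [0,0,-0.15],"delta_rot": [0,0,0]},
  {"delta_pos": [0,0,-0.2],"delta_rot": [0,0,0]},
  {"delta_pos": [0,0,-0.25],"delta_rot": [0,0,0]},
])

```text
clock: 22.25
ee_pos: [0.6017, 0.1989, 0.1992]
tcp_rot: [[0.907, -0.422, -0.0], [-0.422, -0.907, -0.0], [-0.0, 0.0, -1.0]]
ft_force: [-0.3, 0.1, -0.3]
finger_gap: 0.519
finger_force: 40.0
```

>>> drive_tool([
  {"delta_pos": [0,0,-0.1],"delta_rot": [0,0,0]},
  {"delta_pos": [0,0,-0.2],"delta_rot": [0,0,0]},
  {"delta_pos": [0,0,-0.3],"delta_rot": [0,0,0]},
  {"delta_pos": [0,0,-0.4],"delta_rot": [0,0,0]},
  {"delta_pos": [0,0,-0.5],"delta_rot": [0,0,0]},
])

```text
clock: 22.75
ee_pos: [0.6017, 0.1989, 0.1942]
tcp_rot: [[0.907, -0.422, 0.0], [-0.422, -0.907, -0.0], [0.0, 0.0, -1.0]]
ft_force: [0.7, -2.1, 2.7]
finger_gap: 0.515
finger_force: 40.0
```

>>> drive_tool([
  {"delta_pos": [0,0,-0.1],"delta_rot": [0,0,0]},
  {"delta_pos": [0,0,-0.2],"delta_rot": [0,0,0]},
  {"delta_pos": [0,0,-0.3],"delta_rot": [0,0,0]},
  {"delta_pos": [0,0,-0.4],"delta_rot": [0,0,0]},
  {"delta_pos": [0,0,-0.5],"delta_rot": [0,0,0]},
])

```text
clock: 23.25
ee_pos: [0.6017, 0.199, 0.1891]
tcp_rot: [[0.907, -0.422, -0.0], [-0.422, -0.907, 0.0], [-0.0, 0.0, -1.0]]
ft_force: [0.0, -0.9, 1.4]
finger_gap: 0.519
finger_force: 40.0
```

>>> drive_tool([
  {"delta_pos": [0,0,-0.1],"delta_rot": [0,0,0]},
  {"delta_pos": [0,0,-0.2],"delta_rot": [0,0,0]},
  {"delta_pos": [0,0,-0.3],"delta_rot": [0,0,0]},
  {"delta_pos": [0,0,-0.4],"delta_rot": [0,0,0]},
  {"delta_pos": [0,0,-0.5],"delta_rot": [0,0,0]},
])

```text
clock: 23.75
ee_pos: [0.6017, 0.1989, 0.1842]
tcp_rot: [[0.907, -0.422, -0.0], [-0.422, -0.907, 0.0], [-0.0, -0.0, -1.0]]
ft_force: [-0.7, -0.2, 0.6]
finger_gap: 0.515
finger_force: 40.0
```

>>> drive_tool([
  {"delta_pos": [0,0,-0.1],"delta_rot": [0,0,0]},
  {"delta_pos": [0,0,-0.2],"delta_rot": [0,0,0]},
  {"delta_pos": [0,0,-0.3],"delta_rot": [0,0,0]},
  {"delta_pos": [0,0,-0.4],"delta_rot": [0,0,0]},
  {"delta_pos": [0,0,-0.5],"delta_rot": [0,0,0]},
])

```text
clock: 24.25
ee_pos: [0.6017, 0.1989, 0.1791]
tcp_rot: [[0.907, -0.422, -0.0], [-0.422, -0.907, -0.0], [0.0, 0.0, -1.0]]
ft_force: [-0.8, -3.4, -0.7]
finger_gap: 0.516
finger_force: 40.0
```

>>> drive_tool([
  {"delta_pos": [0,0,-0.06],"delta_rot": [0,0,0]},
  {"delta_pos": [0,0,-0.12],"delta_rot": [0,0,0]},
  {"delta_pos": [0,0,-0.18],"delta_rot": [0,0,0]},
  {"delta_pos": [0,0,-0.24],"delta_rot": [0,0,0]},
  {"delta_pos": [0,0,-0.3],"delta_rot": [0,0,0]},
])

```text
clock: 24.75
ee_pos: [0.6017, 0.199, 0.1762]
tcp_rot: [[0.907, -0.422, -0.0], [-0.422, -0.907, 0.0], [-0.0, -0.0, -1.0]]
ft_force: [-0.2, -2.0, 0.9]
finger_gap: 0.517
finger_force: 40.0
```

```bash
python3 chk.py
```

```text
24.75 [0.60167731 0.19897697 0.17619363] [-0.20245703 -2.00268032  0.87319269] [-0.20198452  0.10113564  0.01410171]
(12, 18) z 0.1863 1463 1564
(19, 24) z 0.1863 1972 4797
(25, 30) z 0.2775 2235 9766
```

>>> drive_tool([
  {"delta_pos": [0,0,-0.03],"delta_rot": [0,0,0]},
  {"delta_pos": [0,0,-0.06],"delta_rot": [0,0,0]},
  {"delta_pos": [0,0,-0.1],"delta_rot": [0,0,0]},
  {"delta_pos": [0,0,-0.14],"delta_rot": [0,0,0]},
  {"delta_pos": [0,0,-0.14],"delta_rot": [0,0,0]},
])

```text
clock: 25.3
ee_pos: [0.6017, 0.199, 0.1755]
tcp_rot: [[0.907, -0.422, 0.001], [-0.422, -0.907, 0.0], [0.0, -0.0, -1.0]]
ft_force: [-2.6, -2.7, 5.3]
finger_gap: 0.516
finger_force: 40.0
```

>>> drive_tool([
  {"delta_pos": [0,0,-0.04],"delta_rot": [0,0,0]},
  {"delta_pos": [0,0,-0.07],"delta_rot": [0,0,0]},
  {"delta_pos": [0,0,-0.07],"delta_rot": [0,0,0]},
  {"delta_pos": [0,0,-0.07],"delta_rot": [0,0,0]},
  {"delta_pos": [0,0,-0.07],"delta_rot": [0,0,0]},
])

```text
clock: 25.8
ee_pos: [0.6018, 0.199, 0.1755]
tcp_rot: [[0.907, -0.422, 0.001], [-0.422, -0.907, 0.0], [0.001, -0.001, -1.0]]
ft_force: [-4.4, -2.8, 10.4]
finger_gap: 0.516
finger_force: 40.0
```

```bash
python3 chk.py
```

```text
25.8 [0.60177178 0.19896505 0.17547727] [-4.36703744 -2.7892202  10.37668045] [-0.46395293  0.83863262  0.00984441]
(12, 18) z 0.1857 1454 1577
(19, 24) z 0.1856 1961 4753
(25, 30) z 0.2768 2205 9774
```

The medium is home: top at 0.1857, hard stop at 10 N. Off to the small grey one.

>>> drive_tool([
  {"delta_pos": [0,0,0.15],"delta_rot": [0,0,0]},
  {"delta_pos": [0,0,0.15],"delta_rot": [0,0,0]},
  {"delta_pos": [0,0,0.15],"delta_rot": [0,0,0]},
  {"delta_pos": [0,0,0.15],"delta_rot": [0,0,0]},
  {"delta_pos": [0,0,0.5],"delta_rot": [0,0,0]},
], gripper=0.85)

```text
clock: 26.35
ee_pos: [0.6015, 0.1989, 0.1786]
tcp_rot: [[0.907, -0.421, -0.001], [-0.421, -0.907, -0.0], [-0.001, 0.001, -1.0]]
ft_force: [-0.1, -0.6, 0.1]
finger_gap: 0.843
finger_force: 0.0
```

>>> drive_tool([
  {"delta_pos": [0,0,4],"delta_rot": [0,0,0]},
  {"delta_pos": [0,0,7.5],"delta_rot": [0,0,1.5]},
  {"delta_pos": [-1,-3.6,8],"delta_rot": [0,0,3]},
  {"delta_pos": [-2.2,-8,8],"delta_rot": [0,0,4.5]},
  {"delta_pos": [-3.4,-12.5,7],"delta_rot": [0,0,6]},
])

```text
clock: 26.85
ee_pos: [0.5675, 0.0731, 0.2507]
tcp_rot: [[0.995, 0.095, 0.002], [0.095, -0.995, 0.0], [0.002, 0.0, -1.0]]
ft_force: [1.0, 0.1, 0.1]
finger_gap: 0.849
finger_force: 0.0
```

>>> drive_tool([
  {"delta_pos": [-1.1,-4.4,-1],"delta_rot": [0,0,1.5]},
  {"delta_pos": [-2.2,-8.8,-2.5],"delta_rot": [0,0,3]},
  {"delta_pos": [-3.3,-13.2,-4],"delta_rot": [0,0,4.5]},
  {"delta_pos": [-4.4,-17.6,-5.5],"delta_rot": [0,0,6]},
  {"delta_pos": [-5.5,-22,-7],"delta_rot": [0,0,7]},
])

```text
clock: 27.35
ee_pos: [0.5119, -0.1477, 0.179]
tcp_rot: [[0.762, 0.648, 0.001], [0.648, -0.762, -0.0], [0.0, 0.001, -1.0]]
ft_force: [0.2, -0.4, -0.9]
finger_gap: 0.851
finger_force: 0.0
```

>>> drive_tool([
  {"delta_pos": [-1,-4.2,-1.5],"delta_rot": [0,0,0]},
  {"delta_pos": [-2,-8.4,-3],"delta_rot": [0,0,0]},
  {"delta_pos": [-3,-12.6,-4.5],"delta_rot": [0,0,0]},
  {"delta_pos": [-3.5,-14.7,-6],"delta_rot": [0,0,0]},
  {"delta_pos": [-3.5,-14.7,-6],"delta_rot": [0,0,0]},
])

```text
clock: 27.85
ee_pos: [0.4762, -0.2949, 0.1171]
tcp_rot: [[0.767, 0.641, -0.003], [0.641, -0.767, 0.001], [-0.001, -0.003, -1.0]]
ft_force: [0.2, -0.4, -0.4]
finger_gap: 0.846
finger_force: 0.0
```

```bash
python3 dk.py .4775 -.293 .0185; python3 - <<'E'
from k2 import *
im,zz=rect((.4775,-.2935),.015,.03)
print('mean rgb',im[60:200,60:200].reshape(-1,3).mean(0))
cv2.imwrite('pics/small.png',cv2.resize(im[:,:,::-1],(532,532)))
E
```

```text
27.9 [ 0.47696681 -0.29373069  0.11835598] 39.94687472023876 [-0.28239219  0.7631709   0.51343173]
ctr [ 0.4773 -0.2945] rad 0.0182 key ang 36.1 n 932 spread 10.4 bins 72
mean rgb [199.13204082 201.35607143 204.8222449 ]
```

View pics/small.png

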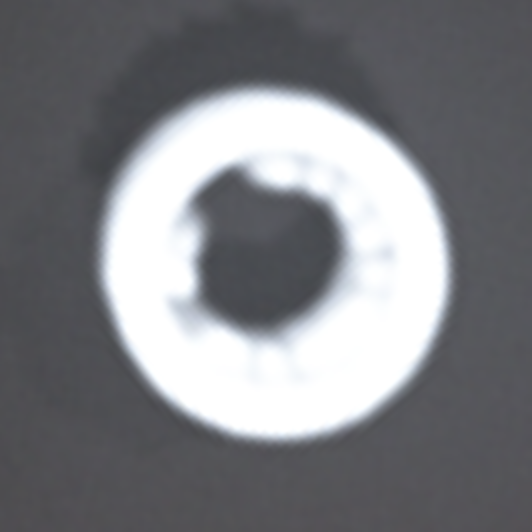

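The crop shows the plain aluminium small pulley on the mat, with its keyway to the upper left at (225,180), about +36°. It isn't the blue one. Gripping it.

>>> drive_tool([
  {"delta_pos": [0.03,-0.08,-2],"delta_rot": [0,0,0]},
  {"delta_pos": [0.03,-0.08,-6],"delta_rot": [0,0,0]},
  {"delta_pos": [0.03,-0.08,-9.5],"delta_rot": [0,0,0]},
  {"delta_pos": [0.03,-0.08,-11],"delta_rot": [0,0,0]},
  {"delta_pos": [0.03,-0.08,-11.33],"delta_rot": [0,0,0]},
])

```text
clock: 28.45
ee_pos: [0.478, -0.2928, 0.0052]
tcp_rot: [[0.765, 0.645, -0.001], [0.645, -0.765, 0.001], [-0.0, -0.002, -1.0]]
ft_force: [0.2, 0.7, 0.7]
finger_gap: 0.849
finger_force: 0.0
```

>>> drive_tool([
  {"delta_pos": [0,0,0],"delta_rot": [0,0,0]},
  {"delta_pos": [0,0,0],"delta_rot": [0,0,0]},
  {"delta_pos": [0,0,0],"delta_rot": [0,0,0]},
  {"delta_pos": [0,0,0],"delta_rot": [0,0,0]},
  {"delta_pos": [0,0,0],"delta_rot": [0,0,0]},
], gripper=0.28, squeeze=40)

```text
clock: 28.95
ee_pos: [0.4781, -0.294, 0.0064]
tcp_rot: [[0.765, 0.644, 0.001], [0.644, -0.765, -0.0], [0.0, 0.001, -1.0]]
ft_force: [-0.0, -0.2, 0.0]
finger_gap: 0.468
finger_force: 0.0
```

>>> drive_tool([
  {"delta_pos": [0,0,0],"delta_rot": [0,0,0]},
  {"delta_pos": [0,0,0],"delta_rot": [0,0,0]},
  {"delta_pos": [0,0,0],"delta_rot": [0,0,0]},
  {"delta_pos": [0,0,0],"delta_rot": [0,0,0]},
  {"delta_pos": [0,0,0],"delta_rot": [0,0,0]},
])

```text
clock: 29.45
ee_pos: [0.4781, -0.294, 0.0061]
tcp_rot: [[0.765, 0.644, 0.0], [0.644, -0.765, -0.0], [0.0, 0.0, -1.0]]
ft_force: [-2.1, 0.0, 5.5]
finger_gap: 0.386
finger_force: 40.0
```

>>> drive_tool([
  {"delta_pos": [0,0,4.5],"delta_rot": [0,0,0]},
  {"delta_pos": [0.2,1,9.2],"delta_rot": [0,0,-1.5]},
  {"delta_pos": [0.7,3,13.6],"delta_rot": [0,0,-3]},
  {"delta_pos": [1.5,6,17.4],"delta_rot": [0,0,-4.5]},
  {"delta_pos": [2.5,9.6,20.7],"delta_rot": [0,0,-6]},
])

```text
clock: 29.95
ee_pos: [0.5029, -0.1973, 0.2149]
tcp_rot: [[0.986, 0.168, 0.001], [0.168, -0.986, -0.0], [0.001, 0.001, -1.0]]
ft_force: [1.0, -0.8, -1.1]
finger_gap: 0.387
finger_force: 40.0
```

>>> drive_tool([
  {"delta_pos": [1.1,4.2,1.8],"delta_rot": [0,0,-1.5]},
  {"delta_pos": [2.2,8.6,3.5],"delta_rot": [0,0,-3]},
  {"delta_pos": [3.3,13.1,3.5],"delta_rot": [0,0,-4.5]},
  {"delta_pos": [4.4,17.6,3.5],"delta_rot": [0,0,-6]},
  {"delta_pos": [5.5,22.1,3.5],"delta_rot": [0,0,-7.5]},
])

```text
clock: 30.45
ee_pos: [0.558, 0.0251, 0.2478]
tcp_rot: [[0.885, -0.465, 0.0], [-0.465, -0.885, 0.0], [0.0, -0.0, -1.0]]
ft_force: [0.4, -0.4, -0.2]
finger_gap: 0.387
finger_force: 40.0
```

>>> drive_tool([
  {"delta_pos": [1.1,4.4,0],"delta_rot": [0,0,-1.5]},
  {"delta_pos": [2.2,8.8,0],"delta_rot": [0,0,-3]},
  {"delta_pos": [3.3,13.2,0],"delta_rot": [0,0,-3.5]},
  {"delta_pos": [4.4,17.4,0],"delta_rot": [0,0,-3.5]},
  {"delta_pos": [4.4,17.4,0],"delta_rot": [0,0,-3.5]},
])

```text
clock: 30.95
ee_pos: [0.6022, 0.2013, 0.2465]
tcp_rot: [[0.71, -0.704, -0.002], [-0.704, -0.71, 0.0], [-0.002, 0.001, -1.0]]
ft_force: [0.2, -0.1, -0.5]
finger_gap: 0.386
finger_force: 40.0
```

```bash
python3 held.py
```

```text
31.0 [0.60189326 0.19921577 0.246657  ] -44.76405784351661 [-0.47220523  0.67830865 -0.67019974] 0.38892637673286307
top rel TCP 0.008291489662679091
bore centre rel TCP mm [0.37735849 5.05660377] r 5.620796
key ang -72.80565344342487 1598
```

>>> drive_tool([
  {"delta_pos": [0.08,-0.09,0],"delta_rot": [0,0,0]},
  {"delta_pos": [0.08,-0.09,-1],"delta_rot": [0,0,0]},
  {"delta_pos": [0.08,-0.09,-2],"delta_rot": [0,0,0]},
  {"delta_pos": [0.08,-0.09,-2.8],"delta_rot": [0,0,0]},
  {"delta_pos": [0.08,-0.09,-3.3],"delta_rot": [0,0,0]},
])

```text
clock: 31.5
ee_pos: [0.6027, 0.196, 0.2144]
tcp_rot: [[0.708, -0.707, 0.0], [-0.707, -0.708, 0.001], [-0.0, -0.001, -1.0]]
ft_force: [-2.2, -0.1, 12.3]
finger_gap: 0.385
finger_force: 40.0
```

>>> drive_tool([
  {"delta_pos": [0,0,-0.1],"delta_rot": [0,0,0]},
  {"delta_pos": [0,0,-0.2],"delta_rot": [0,0,0]},
  {"delta_pos": [0,0,-0.3],"delta_rot": [0,0,0]},
  {"delta_pos": [0,0,-0.4],"delta_rot": [0,0,0]},
  {"delta_pos": [0,0,-0.5],"delta_rot": [0,0,0]},
])

```text
clock: 32.0
ee_pos: [0.6028, 0.1967, 0.2101]
tcp_rot: [[0.708, -0.706, 0.001], [-0.706, -0.708, 0.001], [-0.0, -0.001, -1.0]]
ft_force: [-0.8, 5.9, 4.5]
finger_gap: 0.383
finger_force: 40.0
```

>>> drive_tool([
  {"delta_pos": [0,0.06,0],"delta_rot": [0,0,0]},
  {"delta_pos": [-0.03,0.12,0],"delta_rot": [0,0,0]},
  {"delta_pos": [-0.03,0.18,0],"delta_rot": [0,0,0]},
  {"delta_pos": [-0.03,0.18,0],"delta_rot": [0,0,0]},
  {"delta_pos": [-0.03,0.18,0],"delta_rot": [0,0,0]},
])

```text
clock: 32.5
ee_pos: [0.6025, 0.1979, 0.2097]
tcp_rot: [[0.708, -0.706, -0.0], [-0.706, -0.708, -0.0], [0.0, 0.0, -1.0]]
ft_force: [-0.0, 0.1, -1.0]
finger_gap: 0.386
finger_force: 40.0
```

```bash
python3 - <<'E'
from k2 import *
s=monitor.read_state(); t=s['ee_pos']; print(s['clock'],t,s['ft_force'],s['wrist_torque'])
# held pulley top: plane fit
d=P-np.array([.602,.199,0]); r=np.hypot(d[...,0],d[...,1]); m=(r>.0125)&(r<.017)&(abs(P[...,2]-t[2]-.008)<.005)
q=d[m]; A=np.c_[q[:,:2],np.ones(len(q))]; k=np.linalg.lstsq(A,q[:,2],rcond=None)[0]; print('n',m.sum(),'tilt deg',np.degrees(k[:2]),'top rel',k[2]-t[2])
im,zz=rect((.602,.199),k[2],.018); ax=np.linspace(.018,-.018,N); X,Y=np.meshgrid(ax,ax,indexing='ij'); R=np.hypot(X,Y)
w=(zz<k[2]-.003)&(R>.0112)&(R<.0145); a=np.degrees(np.arctan2(Y,X))
print('hole hist by angle',[(b,int((w&(a>=b)&(a<b+15)).sum())) for b in range(-180,180,15)])
E
```

```text
32.55 [0.6024801  0.19794359 0.20974408] [ 0.6866648   0.95027296 -0.27125393] [ 0.04248787 -0.05533935  0.03688308]
n 1308 tilt deg [-0.39859228  0.45870163] top rel 0.008546495594770442
hole hist by angle [(-180, 0), (-165, 0), (-150, 0), (-135, 0), (-120, 0), (-105, 0), (-90, 0), (-75, 364), (-60, 592), (-45, 465), (-30, 0), (-15, 0), (0, 0), (15, 0), (30, 0), (45, 0), (60, 0), (75, 0), (90, 0), (105, 0), (120, 0), (135, 0), (150, 0), (165, 0)]
```

Free of force, flat, and the keyway is on the key's bearing (−75° to −30°). Going down.

>>> drive_tool([
  {"delta_pos": [0,0.03,-0.1],"delta_rot": [0,0,0]},
  {"delta_pos": [0,0.03,-0.2],"delta_rot": [0,0,0]},
  {"delta_pos": [0,0.03,-0.3],"delta_rot": [0,0,0]},
  {"delta_pos": [0,0.03,-0.4],"delta_rot": [0,0,0]},
  {"delta_pos": [0,0.03,-0.5],"delta_rot": [0,0,0]},
])

```text
clock: 33.05
ee_pos: [0.6025, 0.1983, 0.2048]
tcp_rot: [[0.708, -0.706, -0.0], [-0.706, -0.708, -0.0], [-0.0, 0.0, -1.0]]
ft_force: [0.6, 0.4, 1.0]
finger_gap: 0.385
finger_force: 40.0
```

>>> drive_tool([
  {"delta_pos": [0,0,-0.08],"delta_rot": [0,0,0]},
  {"delta_pos": [0,0,-0.16],"delta_rot": [0,0,0]},
  {"delta_pos": [0,0,-0.24],"delta_rot": [0,0,0]},
  {"delta_pos": [0,0,-0.32],"delta_rot": [0,0,0]},
  {"delta_pos": [0,0,-0.4],"delta_rot": [0,0,0]},
])

```text
clock: 33.55
ee_pos: [0.6025, 0.1983, 0.2008]
tcp_rot: [[0.708, -0.706, 0.0], [-0.706, -0.708, -0.0], [0.0, 0.0, -1.0]]
ft_force: [0.3, 0.3, -0.6]
finger_gap: 0.387
finger_force: 40.0
```

>>> drive_tool([
  {"delta_pos": [0,0,-0.1],"delta_rot": [0,0,0]},
  {"delta_pos": [0,0,-0.2],"delta_rot": [0,0,0]},
  {"delta_pos": [0,0,-0.3],"delta_rot": [0,0,0]},
  {"delta_pos": [0,0,-0.4],"delta_rot": [0,0,0]},
  {"delta_pos": [0,0,-0.5],"delta_rot": [0,0,0]},
])

```text
clock: 34.05
ee_pos: [0.6025, 0.1982, 0.1959]
tcp_rot: [[0.708, -0.706, 0.0], [-0.706, -0.708, -0.0], [0.0, 0.0, -1.0]]
ft_force: [-1.0, -2.2, 1.6]
finger_gap: 0.383
finger_force: 40.0
```

>>> drive_tool([
  {"delta_pos": [0,0,-0.1],"delta_rot": [0,0,0]},
  {"delta_pos": [0,0,-0.2],"delta_rot": [0,0,0]},
  {"delta_pos": [0,0,-0.3],"delta_rot": [0,0,0]},
  {"delta_pos": [0,0,-0.4],"delta_rot": [0,0,0]},
  {"delta_pos": [0,0,-0.5],"delta_rot": [0,0,0]},
])

```text
clock: 34.55
ee_pos: [0.6024, 0.1983, 0.1907]
tcp_rot: [[0.708, -0.706, -0.0], [-0.706, -0.708, -0.0], [-0.0, 0.0, -1.0]]
ft_force: [-0.6, -1.7, 0.7]
finger_gap: 0.387
finger_force: 40.0
```

>>> drive_tool([
  {"delta_pos": [0,0,-0.05],"delta_rot": [0,0,0]},
  {"delta_pos": [0,0,-0.1],"delta_rot": [0,0,0]},
  {"delta_pos": [0,0,-0.15],"delta_rot": [0,0,0]},
  {"delta_pos": [0,0,-0.2],"delta_rot": [0,0,0]},
  {"delta_pos": [0,0,-0.2],"delta_rot": [0,0,0]},
])

```text
clock: 35.05
ee_pos: [0.6025, 0.1984, 0.1891]
tcp_rot: [[0.708, -0.706, 0.0], [-0.706, -0.708, 0.0], [0.0, -0.0, -1.0]]
ft_force: [-2.4, -2.3, 3.7]
finger_gap: 0.387
finger_force: 40.0
```

```bash
python3 chk.py
```

```text
35.05 [0.6024759  0.19835528 0.18910417] [-2.44057031 -2.26164402  3.70878533] [-0.42680235  0.37724985  0.00251925]
(12, 18) z 0.1977 1598 1910
(19, 24) z 0.1856 851 5463
(25, 30) z 0.2905 1884 7616
```

At 0.1977 it's home. A firmer press to confirm, then release and check from above.

>>> drive_tool([
  {"delta_pos": [0,0,-0.05],"delta_rot": [0,0,0]},
  {"delta_pos": [0,0,-0.1],"delta_rot": [0,0,0]},
  {"delta_pos": [0,0,-0.1],"delta_rot": [0,0,0]},
  {"delta_pos": [0,0,-0.1],"delta_rot": [0,0,0]},
  {"delta_pos": [0,0,-0.1],"delta_rot": [0,0,0]},
])

```text
clock: 35.6
ee_pos: [0.6025, 0.1984, 0.189]
tcp_rot: [[0.708, -0.706, 0.001], [-0.706, -0.708, 0.0], [0.0, -0.001, -1.0]]
ft_force: [-4.9, -3.5, 10.9]
finger_gap: 0.385
finger_force: 40.0
```

>>> drive_tool([
  {"delta_pos": [0,0,0.12],"delta_rot": [0,0,0]},
  {"delta_pos": [0,0,0.12],"delta_rot": [0,0,0]},
  {"delta_pos": [0,0,0.12],"delta_rot": [0,0,0]},
  {"delta_pos": [0,0,0.12],"delta_rot": [0,0,0]},
  {"delta_pos": [0,0,0.12],"delta_rot": [0,0,0]},
], gripper=0.8)

```text
clock: 36.1
ee_pos: [0.6025, 0.1984, 0.1888]
tcp_rot: [[0.708, -0.706, -0.0], [-0.706, -0.708, 0.0], [-0.0, 0.0, -1.0]]
ft_force: [0.3, 0.4, -0.0]
finger_gap: 0.768
finger_force: 0.0
```

>>> drive_tool([
  {"delta_pos": [0,0,2],"delta_rot": [0,0,0]},
  {"delta_pos": [0,0,5],"delta_rot": [0,0,0]},
  {"delta_pos": [0,0,8],"delta_rot": [0,0,0]},
  {"delta_pos": [-2,2,10],"delta_rot": [0,0,0]},
  {"delta_pos": [-5,5,10],"delta_rot": [0,0,0]},
])

```text
clock: 36.6
ee_pos: [0.5533, 0.2481, 0.292]
tcp_rot: [[0.706, -0.708, 0.003], [-0.708, -0.706, 0.001], [0.002, -0.003, -1.0]]
ft_force: [-0.1, 0.7, -0.1]
finger_gap: 0.801
finger_force: 0.0
```

```bash
python3 - <<'E'
from chk import *
s=monitor.read_state(); print(s['clock'],s['ee_pos'],s['ft_force'])
c=cam('wrist'); P=cloud(c); heights(c,P,(.602,.199),((13,17),(20,23),(26,29)))
r=np.hypot(P[...,0]-.602,P[...,1]-.199)
for a,b,z in ((13,17,.1977),(20,23,.1857),(26,29,.1737)):
    m=(r>a/1e3)&(r<b/1e3)&(abs(P[...,2]-z)<.004); q=P[m]-[.602,.199,0]; k=np.linalg.lstsq(np.c_[q[:,:2],np.ones(len(q))],q[:,2],rcond=None)[0]; print(len(q),'tilt',np.degrees(k[:2]),k[2])
E
```

```text
36.6 [0.55327818 0.24813308 0.29198705] [-0.09160192  0.69615092 -0.1312099 ]
(13, 17) z 0.1978 634 650
(20, 23) z 0.1857 628 628
(26, 29) z 0.1736 728 728
634 tilt [ 0.24851993 -0.42484221] 0.19780734462366456
628 tilt [ 0.27760177 -0.16337059] 0.18567373342860577
728 tilt [ 0.19569721 -0.14685308] 0.17365435330252577
```

All three faces are flat, at exactly 12 mm steps above the shoulder, and the robot is clear. Handing in.

```bash
python3 -c "
from cell import workorder; print(workorder.finish_job())"
```

```text
the job is handed in; nothing more can be done
None
```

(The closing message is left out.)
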